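# Tighten the duct flange of the extraction fan crosswise

### The arm

A 6-joint arm with a two-finger parallel gripper is mounted at the origin on the work surface. World frame = base frame: x ahead of the robot, y to its left, z up, the work surface at z = 0. Lengths are in m, angles in rad, forces in N, time in s.
With the tool pointing down it reaches from about 0.35 to 0.775 m from the base axis. Payload 7.3 kg.
Tool frame: the origin (TCP) lies on the mounting face of the last link; the fingertips stand 178 mm ahead of it and the grasp point (between the pads) lies 159 mm ahead of it; y points along the fingers, x is the direction in which the jaws open and shut, and the axes are right-handed (so a half turn about y gives the same grasp; the last joint's range is limited). The gripper opens to 92 mm and grips with 3 to 60 N. Pads are 19 mm wide; open, the fingers measure 130 mm over their backs; the gripper's body (75 mm by 190 mm) begins 47 mm behind the grasp point.
Start: joints at [1.096, 0.342, 1.524, -0, 1.275, -0.146], TCP at [0.17, 0.497, 0.405] pointing down, gripper open.
Joint ranges: [-2.53, 2.53], [-0.77, 2.02], [0.04, 2.7], [-1, 4.14], [0.28, 2.66], [-3.11, 3.11]. Speed limits (rad/s): [2.57, 2.57, 3.14, 3.14, 3.14, 3.14].

### API

Orientations are given as a 3x3 rotation matrix whose columns are the frame's x, y, z axes.
In Python, from workcell import arm gives the robot as it stands. The module is installed in compiled form; this text tells all that it offers.
- The arm moves only by the tool servo_tool, never from a script. Its argument "commands" is a list of rows, each a list of 2 entries, a list of its own where there are three numbers: the shift along the tool's x, y, z in cm, then the turn, a rotation vector about the tool's x, y, z in degrees. A call has exactly 8 rows; each row is the pose to reach, as a shift and turn from the pose commanded when the call began, along the tool's axes at that moment; what a row does not reach only later rows make up. A row lasts 1/12 s, in which the tool goes at most 41.7 mm and 7.16 degrees, less where a joint would pass 70% of its speed; a pose out of reach is approached as far as the arm can. A call with a gripper value outside its range is refused whole. "hand" is the opening in per cent of the stroke, from 0 (shut) to 100 (fully open), set as the call begins (left out, the last holds). The fingers move at their own pace and stop on an object; "squeeze" is the grip in N (left out, the last holds). Time passes only in rows, so rows that repeat a pose let the fingers close, or fill a call up. It gives the time, the measured TCP pose, the force and the opening at its end, in the units of the state.
- arm.read_state(): the state, without advancing time (a new reading comes with each control period).
- arm.camera(name): name is "scene" or "side" or "wrist"; returns the picture (420x560x3 uint8, blue, green, red); there is no depth.
- arm.camera_info(name): a dict with "intrinsics" (3x3 intrinsics, pixels), "view" (4x4, takes a point from world to camera coordinates). Camera axes: x right, y up, looking along -z (the intrinsics and any distortion apply to the point x, -y, -z); pixel columns grow to the right and rows downward; lengths in m; the calibration is good to about 2 mm. A picture is of the moment at which its call begins: read the wrist's pose just before it. camera_info takes no time and is no camera call; for the wrist camera it gives the pose at the moment of the call.
- arm.hand_in(): hands the job in, once; it reports no verdict.
The state is a dict: "time_s": time; "joints": joint angles; "qvel": joint speeds; "joint_efforts": joint torques, N m; "tcp_pos": TCP position; "ee_rot": TCP orientation; "contact_force": force on the tool from outside, world axes, zero at the start; "wrist_torque": the same for the moment, N m; "finger_gap": finger opening in m.
Only numpy, scipy, OpenCV 4.12 (cv2) and the standard library are available. Lean on these libraries where they do the work, as an engineer would, in place of code of your own. Each camera call takes 0.05 s, during which the arm holds its last target.

### The job

The duct flange on the extraction fan has a new gasket and its four hex screws are only run in by hand, each about a quarter of a turn short of tight. Take the larger T-handle socket wrench from the wooden stand and tighten them evenly and crosswise (after the first screw always the one opposite) in two passes: on the first turn every screw clockwise about half of what is left, on the second turn each one until it comes to its firm stop, feeling for it and never forcing a screw beyond it. Touch the fan with nothing but the wrench, pressing only lightly, then put the wrench back upright in its hole and leave everything else where it is.

Things in the scene. Friction and masses are not known exactly. Their poses are not given: they have to be found in the camera images.
- wrench: Larger of the two T-handle socket wrenches: 126 mm long, 0.2 to 0.35 kg, steel shaft 10 mm thick, grey plastic handle on top. Origin at the centre of the socket's mouth (lower end), z up the shaft, x along the handle. Socket 31 mm outside, 26 mm tall; six-sided bore 19.9 mm across flats, 13 mm deep; bore flats face the x axis and every 60 degrees from it.
- wrench_grip (a point): Middle of the large wrench's handle, on the shaft axis, 111 mm above the socket's mouth; axes as the wrench. The handle is a flat-sided bar 84 mm long (x), 18 mm thick (y) and 30 mm tall (96 to 126 mm above the mouth).
- small_wrench: The other T-handle socket wrench, smaller: handle 56 x 14 mm, 104 mm long, its socket far too small for these screws. Origin at the mouth of its socket. To be left in the stand.
- stand: Fixed wooden tool stand, 75 x 175 x 45 mm, origin at the centre of its underside, z up, with two equal round blind holes in which the wrenches stand upright, handles on top and along the stand's x axis (a little turned).
- stand_hole0 (a point): Centre of the mouth of one hole of the stand, in its top face (45 mm above the table). Hole 35 mm wide, 30 mm deep, flat floor 15 mm above the table.
- stand_hole1 (a point): Centre of the mouth of the other hole, 96 mm from the first; same size.
- fan: Fixed grey extraction fan lying inlet up: housing 180 x 180 x 85 mm, origin under its centre, z up. Its duct flange is screwed on top.
- flange: Aluminium duct flange on its gasket, on the fan: round, 160 mm wide, top face 96 mm above the table, with a round collar 86 mm wide and 20 mm tall in its middle; origin and axes as the fan's. Four screws on washers (25 mm wide, 2 mm thick) at x, y = -44.5, 44.5 (a); -44.5, -44.5 (b); 44.5, -44.5 (c); 44.5, 44.5 (d) mm: ring order a b c d, a opposite c, b opposite d.
- screw_a_top (a point): Centre of the top of screw a, 108 mm above the table: hexagon 19 mm across flats, 10 mm tall, top edge chamfered, standing on a washer. The point turns with the screw; two flats face its x axis. A socket fully over it rests on the washer, its mouth 98 mm above the table. The screw does not sink noticeably as it turns.
- screw_b_top (a point): Centre of the top of screw b, 108 mm above the table: hexagon 19 mm across flats, 10 mm tall, top edge chamfered, standing on a washer. The point turns with the screw; two flats face its x axis. A socket fully over it rests on the washer, its mouth 98 mm above the table. The screw does not sink noticeably as it turns.
- screw_c_top (a point): Centre of the top of screw c, 108 mm above the table: hexagon 19 mm across flats, 10 mm tall, top edge chamfered, standing on a washer. The point turns with the screw; two flats face its x axis. A socket fully over it rests on the washer, its mouth 98 mm above the table. The screw does not sink noticeably as it turns.
- screw_d_top (a point): Centre of the top of screw d, 108 mm above the table: hexagon 19 mm across flats, 10 mm tall, top edge chamfered, standing on a washer. The point turns with the screw; two flats face its x axis. A socket fully over it rests on the washer, its mouth 98 mm above the table. The screw does not sink noticeably as it turns.
- screw_a (a joint): Turn of screw a, rad: grows as it is tightened (clockwise from above). Starts between 0 and 0.3, fully home at 1.6. Till then it turns with 0.05 to 0.15 N m (it lags the wrench by 0.1 to 0.15 rad, the free play in the socket); there it meets a firm stop that hardly yields and the torque climbs steeply: 0.3 to 0.6 N m is tight, above about 1.2 N m it is overtightened (0.025 rad past the stop).
- screw_b (a joint): Turn of screw b, rad: grows as it is tightened (clockwise from above). Starts between 0 and 0.3, fully home at 1.6. Till then it turns with 0.05 to 0.15 N m (it lags the wrench by 0.1 to 0.15 rad, the free play in the socket); there it meets a firm stop that hardly yields and the torque climbs steeply: 0.3 to 0.6 N m is tight, above about 1.2 N m it is overtightened (0.025 rad past the stop).
- screw_c (a joint): Turn of screw c, rad: grows as it is tightened (clockwise from above). Starts between 0 and 0.3, fully home at 1.6. Till then it turns with 0.05 to 0.15 N m (it lags the wrench by 0.1 to 0.15 rad, the free play in the socket); there it meets a firm stop that hardly yields and the torque climbs steeply: 0.3 to 0.6 N m is tight, above about 1.2 N m it is overtightened (0.025 rad past the stop).
- screw_d (a joint): Turn of screw d, rad: grows as it is tightened (clockwise from above). Starts between 0 and 0.3, fully home at 1.6. Till then it turns with 0.05 to 0.15 N m (it lags the wrench by 0.1 to 0.15 rad, the free play in the socket); there it meets a firm stop that hardly yields and the torque climbs steeply: 0.3 to 0.6 N m is tight, above about 1.2 N m it is overtightened (0.025 rad past the stop).
- circuit_board: Bystander: green circuit board, 100 x 75 mm, lying flat; origin under its centre.
- rosin_tin: Bystander: open flat tin, 64 mm wide, 22 mm tall; origin under its centre.
- solder_spool: Bystander: spool of solder lying flat, 60 mm wide, 46 mm tall; origin under its centre.
- multimeter: Bystander: grey hand meter lying on its back, 150 x 75 x 41 mm; origin under its centre.
- hot_air_gun: Bystander: dark hot-air gun lying on its side, about 200 x 160 x 56 mm; origin under its body.
- pencil: Bystander: pencil, 168 mm long, 8 mm thick; origin under its middle.
- screwdriver: Bystander: screwdriver lying flat, 190 mm long; origin under its middle.
Not all that is in view belongs to the job. What is shaped like the wrench but green is not meant. Several things have the shape of the stand; the one meant has the colours described above.

How it is judged:
By the outcome, as a careful person would: the job done as asked, in the order asked, and still so for the second after the job is handed in, with the robot touching nothing.
It also fails if it takes over 72 s, if anything falls off the work surface, if the arm or the gripper's body presses on something with over 40 N, if the wrist force passes 120 N, or if a joint passes its speed limit or range.

## Working session

There is one attempt and no reset: what is moved stays moved. The work goes in short steps, Python scripts to look and compute and a tool call to move; the robot and the scene stay as the last step left them, time stands still between calls to the robot, and variables do not carry over. Pictures are saved under pics/ and viewed, and the job is handed in when it is done.

Besides the shell and the picture viewer there is one more tool, called after "Request:" as a command line: name --argument value ..., lists and objects as JSON in quotes. servo_tool: Moves the arm, as the interface text tells. Its arguments: {"type":"object","properties":{"commands":{"type":"array","items":{"type":"array"}},"hand":{"type":"number"},"squeeze":{"type":"number"}},"required":["commands"]}

```bash
mkdir -p pics; ls; cat > h.py <<'E'
import numpy as np, cv2
from workcell import arm
def snap(n,f):
    i=arm.camera_info(n); im=np.array(arm.camera(n)); cv2.imwrite('pics/'+f+'.png',im); np.savez('pics/'+f+'.npz',K=i['intrinsics'],V=i['view']); return im
def load(f):
    d=np.load('pics/'+f+'.npz'); return cv2.imread('pics/'+f+'.png'),np.array(d['K']),np.array(d['V'])
def ray(K,V,u,v):
    d=np.linalg.inv(K)@np.array([u,v,1.]); d=np.array([d[0],-d[1],-d[2]])
    R=V[:3,:3]; return -R.T@V[:3,3], R.T@d
def onz(K,V,u,v,z):
    o,d=ray(K,V,u,v); return o+d*(z-o[2])/d[2]
def proj(K,V,p):
    c=V[:3,:3]@np.array(p)+V[:3,3]; q=K@np.array([c[0],-c[1],-c[2]]); return q[:2]/q[2]
def crop(f,g,x0,y0,x1,y1,s):
    im=cv2.imread('pics/'+f+'.png')[y0:y1,x0:x1]; cv2.imwrite('pics/'+g+'.png',cv2.resize(im,None,fx=s,fy=s,interpolation=cv2.INTER_CUBIC))
E
python3 - <<'E'
from h import *
for n in('scene','side','wrist'):
    snap(n,n+'0'); i=arm.camera_info(n); print(n,i)
s=arm.read_state(); print(s)
E
```

```text
pics
scene {'intrinsics': array([[492.57615457,   0.        , 284.83380244],
       [  0.        , 492.57615457, 214.74698848],
       [  0.        ,   0.        ,   1.        ]]), 'view': array([[ 0.13083738,  0.99140028,  0.00265747, -0.07501154],
       [-0.86306118,  0.1125803 ,  0.4923932 ,  0.33328074],
       [ 0.48785958, -0.066717  ,  0.87036881, -1.92184092],
       [ 0.        ,  0.        ,  0.        ,  1.        ]])}
side {'intrinsics': array([[465.12919944,   0.        , 279.38470834],
       [  0.        , 465.12919944, 207.72660988],
       [  0.        ,   0.        ,   1.        ]]), 'view': array([[ 0.99882417, -0.04378847,  0.02080493, -0.46736067],
       [ 0.00970936,  0.60113739,  0.79908671, -0.07716694],
       [-0.04749741, -0.79794512,  0.60085571, -1.31556503],
       [ 0.        ,  0.        ,  0.        ,  1.        ]])}
wrist {'intrinsics': array([[293.53378114,   0.        , 278.89371939],
       [  0.        , 293.53378114, 211.59185541],
       [  0.        ,   0.        ,   1.        ]]), 'view': array([[ 0.32371052,  0.94615549, -0.00113573, -0.52
[... 284 characters left out ...]
446464e-06,
        1.27539071e+00, -1.46000411e-01]), 'qvel': array([-0.00101169, -0.00167668, -0.00336948,  0.00148232, -0.00022715,
       -0.000829  ]), 'joint_efforts': array([ 1.76654503e-03, -4.31468725e+01, -2.44354123e+01,  7.19883386e-02,
        5.37013833e-02, -8.00329053e-05]), 'tcp_pos': array([0.16945535, 0.49678524, 0.40418888]), 'ee_rot': array([[ 3.22906403e-01, -5.47360264e-04, -9.46430745e-01],
       [ 9.46430158e-01, -1.06861839e-03,  3.22906821e-01],
       [-1.18811966e-03, -9.99999279e-01,  1.72974539e-04]]), 'contact_force': array([ 0.4468525 , -0.31143222, -0.51034984]), 'wrist_torque': array([0.02449924, 0.02026435, 0.02394106]), 'finger_gap': 0.09167063068797476}
```

View pictures.

View pics/scene0.png

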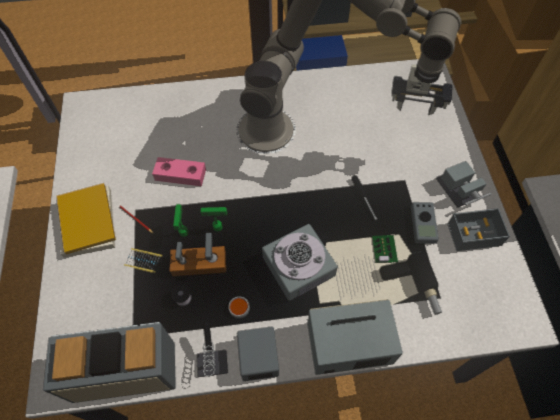

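View pics/side0.png

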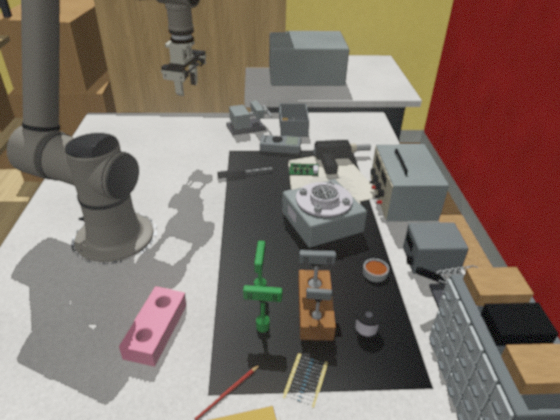

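View pics/wrist0.png

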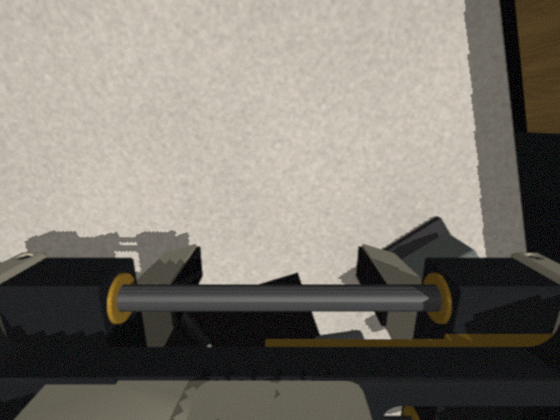

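```bash
python3 - <<'E'
from h import *
crop('scene0','c1',140,195,360,310,3.6)
crop('side0','c2',220,150,420,350,3)
E
```

```text
(no output)
```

View pics/c1.png

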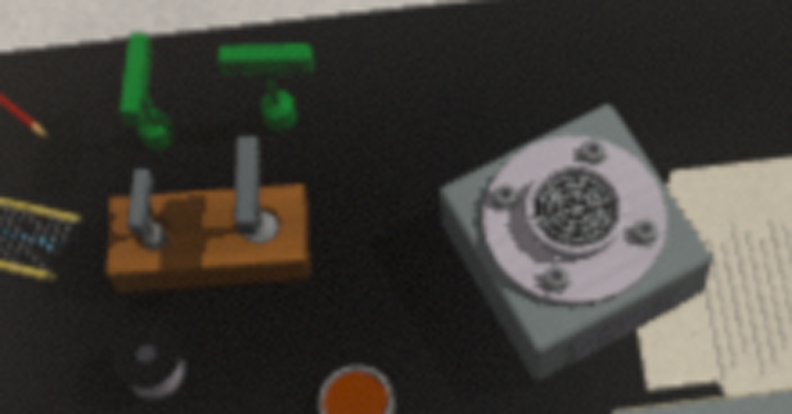

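View pics/c2.png

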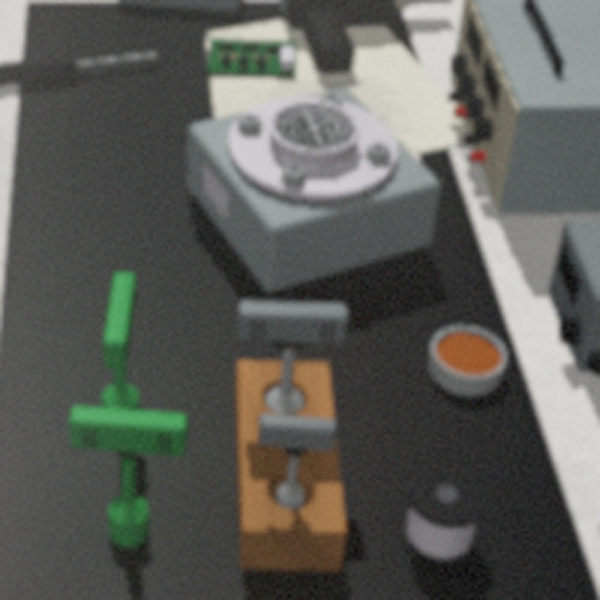

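```bash
python3 - <<'E'
from h import *
im,K,V=load('scene0'); im2,K2,V2=load('side0'); im3,K3,V3=load('wrist0')
R=np.array([[ 3.22906403e-01, -5.47360264e-04, -9.46430745e-01],[ 9.46430158e-01, -1.06861839e-03,  3.22906821e-01],[-1.18811966e-03, -9.99999279e-01,  1.72974539e-04]]);t=np.array([0.16945535, 0.49678524, 0.40418888])
C=-V3[:3,:3].T@V3[:3,3]; print('cam in tool',R.T@(C-t)); print('cam axes in tool (cols)',(R.T@V3[:3,:3].T).round(3)); 
s=1/3.6
def sc(x,y): return 140+x*s,195+y*s
def sd(x,y): return 220+x/3,150+y/3
print('big top mid',onz(K,V,*sc(247,138),.141),onz(K,V,*sc(246,210),.141),'side',onz(K2,V2,*sd(240,303),.141),onz(K2,V2,*sd(345,305),.141))
for p in[(590,153),(503,195),(553,278),(641,233)]: print('screw',onz(K,V,*sc(*p),.108))
for p in[(335,97),(250,124),(293,174),(378,153)]: print('screw',onz(K2,V2,*sd(*p),.108))
print('flange cen',onz(K,V,*sc(575,205),.116),onz(K2,V2,*sd(316,130),.116))
for p in[(110,197),(304,185),(310,265),(110,272)]: print('stand',onz(K,V,*sc(*p),.045))
for p in[(238,362),(328,362),(342,545),(241,548)]: print('stand',onz(K2,V2,*sd(*p),.045))
E
```

```text
cam in tool [-0.00011375  0.02112307  0.07687549]
cam axes in tool (cols) [[ 1.     0.001  0.   ]
 [ 0.     0.288 -0.958]
 [-0.001  0.958  0.288]]
big top mid [ 0.50368032 -0.23124138  0.141     ] [ 0.5723595  -0.23588263  0.141     ] side [ 0.50221431 -0.23262887  0.141     ] [ 0.58266103 -0.23658197  0.141     ]
screw [0.54024771 0.06528316 0.108     ]
screw [ 0.57101275 -0.01619041  0.108     ]
screw [0.65401728 0.01619829 0.108     ]
screw [0.62241418 0.09736378 0.108     ]
screw [0.6228487  0.09812586 0.108     ]
screw [0.53598755 0.0534684  0.108     ]
screw [ 0.56813567 -0.02560084  0.108     ]
screw [0.65024888 0.0052336  0.108     ]
flange cen [0.59237033 0.04396803 0.116     ] [0.59537031 0.0314344  0.116     ]
stand [ 0.49674571 -0.3681277   0.045     ]
stand [ 0.50752755 -0.19205059  0.045     ]
stand [ 0.58734952 -0.19236298  0.045     ]
stand [ 0.57099103 -0.36942943  0.045     ]
stand [ 0.50776891 -0.19932731  0.045     ]
stand [ 0.58242213 -0.20102612  0.045     ]
stand [ 0.56836785 -0.38690666  0.045     ]
stand [ 0.49520145 -0.38754513  0.045     ]
```

```bash
cat >> h.py <<'E'
def state(): return arm.read_state()
def delta(tgt,yawdeg,s=None):
    s=s or arm.read_state(); R=np.array(s['ee_rot']); d=R.T@(np.array(tgt)-s['tcp_pos'])*100
    y=np.radians(yawdeg); c,n=np.cos(y),np.sin(y)
    Rt=np.array([[c,0,-n],[n,0,c],[0,-1,0]]) # x=(c,n,0), y=down, z=x cross y
    Rt[:,2]=np.cross(Rt[:,0],Rt[:,1])
    rv=cv2.Rodrigues(R.T@Rt)[0].ravel()*180/np.pi
    print('shift cm',d.round(2),'rot deg',rv.round(2),'t',s['time_s']); return d,rv
def brief():
    s=arm.read_state(); R=np.array(s['ee_rot']); print('t',round(s['time_s'],2),'tcp',np.round(s['tcp_pos'],4),'yaw',round(np.degrees(np.arctan2(R[1,0],R[0,0])),2),'down',R[:,1].round(4),'F',np.round(s['contact_force'],2),'M',np.round(s['wrist_torque'],3),'gap',round(s['finger_gap'],4),'j6',round(s['joints'][5],3),'e6',np.round(s['joint_efforts'],3)[-1])
E
python3 -c "
from h import *
delta([.563,.04,.33],90);brief()"
```

```text
shift cm [-30.51   7.45 -52.  ] rot deg [ -0.02 -18.84  -0.07] t 0.15
t 0.15 tcp [0.1695 0.4968 0.4042] yaw 71.16 down [-5.0e-04 -1.1e-03 -1.0e+00] F [ 0.45 -0.31 -0.51] M [0.024 0.02  0.024] gap 0.0917 j6 -0.146 e6 -0.0
```

Request:
servo_tool --commands '[[[-30.5,7.4,-52],[0,-18.8,0]],[[-30.5,7.4,-52],[0,-18.8,0]],[[-30.5,7.4,-52],[0,-18.8,0]],[[-30.5,7.4,-52],[0,-18.8,0]],[[-30.5,7.4,-52],[0,-18.8,0]],[[-30.5,7.4,-52],[0,-18.8,0]],[[-30.5,7.4,-52],[0,-18.8,0]],[[-30.5,7.4,-52],[0,-18.8,0]]]' --hand 100 --squeeze 55

```text
time_s: 0.82
tcp_pos: [0.3806, 0.2516, 0.365]
ee_rot: [[0.001, 0.0, -1.0], [1.0, 0.0, 0.001], [0.0, -1.0, -0.0]]
contact_force: [0.9, 0.7, -0.4]
finger_gap: 0.0917
```

```bash
python3 -c "
from h import *
delta([.563,.04,.33],90);brief()"
```

```text
shift cm [-21.15   3.5  -18.25] rot deg [ 0.   -0.03  0.01] t 0.8167
t 0.82 tcp [0.3806 0.2516 0.365 ] yaw 89.97 down [ 0.e+00  1.e-04 -1.e+00] F [ 0.86  0.66 -0.42] M [ 0.049 -0.041  0.039] gap 0.0917 j6 -1.155 e6 1.397
```

Request:
servo_tool --commands '[[[-20.6,3.3,-17.7],[0,0,0]],[[-20.6,3.3,-17.7],[0,0,0]],[[-20.6,3.3,-17.7],[0,0,0]],[[-20.6,3.3,-17.7],[0,0,0]],[[-20.6,3.3,-17.7],[0,0,0]],[[-20.6,3.3,-17.7],[0,0,0]],[[-20.6,3.3,-17.7],[0,0,0]],[[-20.6,3.3,-17.7],[0,0,0]]]'

```text
time_s: 1.48
tcp_pos: [0.559, 0.0433, 0.331]
ee_rot: [[0.005, 0.0, -1.0], [1.0, -0.001, 0.005], [-0.001, -1.0, -0.0]]
contact_force: [-1.2, -0.8, -0.4]
finger_gap: 0.0921
```

```bash
python3 -c "
from h import *
brief();snap('wrist','w1');brief()"
```

```text
t 1.48 tcp [0.559  0.0433 0.331 ] yaw 89.71 down [ 2.e-04 -1.e-03 -1.e+00] F [-1.16 -0.76 -0.42] M [ 0.056  0.073 -0.003] gap 0.0921 j6 -1.624 e6 -0.453
t 1.53 tcp [0.5575 0.0453 0.3312] yaw 89.76 down [-1.3e-03  1.0e-04 -1.0e+00] F [-0.17  0.22 -0.07] M [ 0.046 -0.034 -0.044] gap 0.0916 j6 -1.623 e6 -0.217
```

View pics/w1.png

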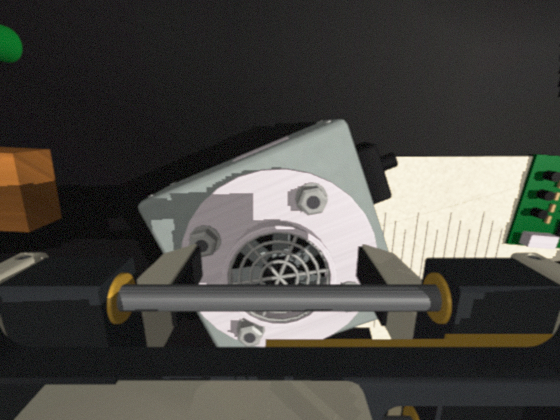

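Request:
servo_tool --commands '[[[0,0,-4.1],[0,0,0]],[[0,0,-8.2],[0,0,0]],[[0,0.0,-9],[0,0,0]],[[0,0.0,-9],[0,0,0]],[[0,0.0,-9],[0,0,0]],[[0,0.0,-9],[0,0,0]],[[0,0.0,-9],[0,0,0]],[[0,0.0,-9],[0,0,0]]]'

```text
time_s: 2.2
tcp_pos: [0.6458, 0.0476, 0.3329]
ee_rot: [[0.0, 0.0, -1.0], [1.0, 0.0, 0.0], [0.0, -1.0, -0.0]]
contact_force: [0.7, 0.1, 0.5]
finger_gap: 0.0919
```

```bash
python3 -c "
from h import *
brief();snap('wrist','w2');brief();crop('w2','c3',180,30,420,270,2.4)"
```

```text
t 2.2 tcp [0.6458 0.0476 0.3329] yaw 89.99 down [ 2.e-04  1.e-04 -1.e+00] F [0.71 0.07 0.55] M [-0.026  0.03   0.019] gap 0.0919 j6 -1.615 e6 0.002
t 2.25 tcp [0.6459 0.0475 0.3329] yaw 89.98 down [ 3.e-04  0.e+00 -1.e+00] F [-0.29 -0.05  0.2 ] M [-0.002 -0.046  0.084] gap 0.0917 j6 -1.615 e6 0.002
```

View pics/w2.png

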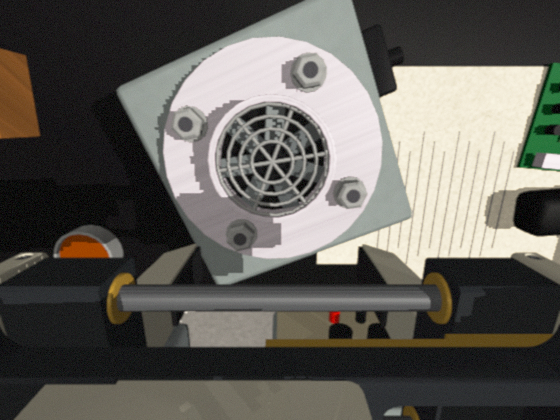

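View pics/c3.png

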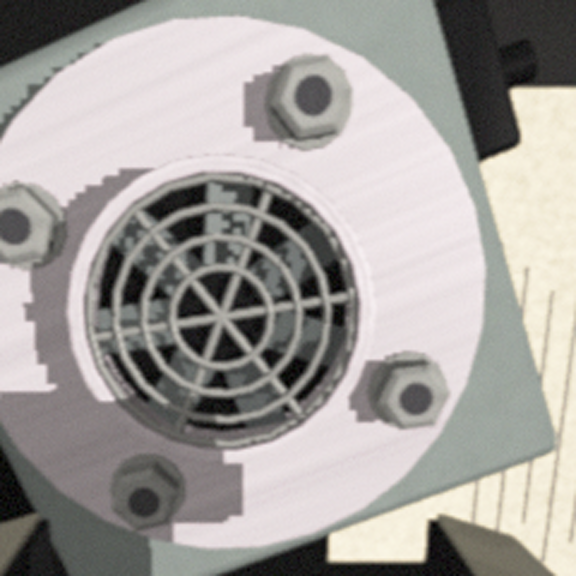

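```bash
cat > meas.py <<'E'
from h import *
im,K,V=load('w2'); g=cv2.cvtColor(im,cv2.COLOR_BGR2GRAY).astype(float)
P=[]
for (u,v) in[(310,70),(187,124),(240,236),(351,193)]:
    w=7; sub=g[v-w:v+w+1,u-w:u+w+1]; wt=np.clip(np.median(sub)-15-sub,0,None)
    yy,xx=np.mgrid[v-w:v+w+1,u-w:u+w+1]; wt[(xx-u)**2+(yy-v)**2>49]=0
    c=((xx*wt).sum()/wt.sum(),(yy*wt).sum()/wt.sum()); p=onz(K,V,*c,.108); P.append(p); print(np.round(c,2),p.round(4))
P=np.array(P); print('sides',[np.linalg.norm(P[i]-P[(i+1)%4]).round(4) for i in range(4)],'diag',np.linalg.norm(P[0]-P[2]).round(4),np.linalg.norm(P[1]-P[3]).round(4),'exp .089 .1259')
print('cen',P.mean(0), [np.degrees(np.arctan2(*(P[i]-P.mean(0))[1::-1])).round(2) for i in range(4)])
np.save('P.npy',P)
o=[]
for (u,v) in[(310,70),(187,124),(240,236),(351,193)]:
    o.append(cv2.resize(im[v-20:v+21,u-20:u+21],(390,290) if 0 else (300,300),interpolation=cv2.INTER_CUBIC))
cv2.imwrite('pics/c4.png',np.vstack([np.hstack(o[:2]),np.hstack(o[2:])]))
E
python3 meas.py
```

```text
[nan nan] [nan nan nan]
[nan nan] [nan nan nan]
[239.65 238.49] [0.6511 0.0178 0.108 ]
[352.44 195.12] [0.6179 0.0996 0.108 ]
sides [np.float64(nan), np.float64(nan), np.float64(0.0882), np.float64(nan)] diag nan nan exp .089 .1259
cen [nan nan nan] [np.float64(nan), np.float64(nan), np.float64(nan), np.float64(nan)]meas.py:7: RuntimeWarning: invalid value encountered in scalar divide
  c=((xx*wt).sum()/wt.sum(),(yy*wt).sum()/wt.sum()); p=onz(K,V,*c,.108); P.append(p); print(np.round(c,2),p.round(4))
```

View pics/c4.png

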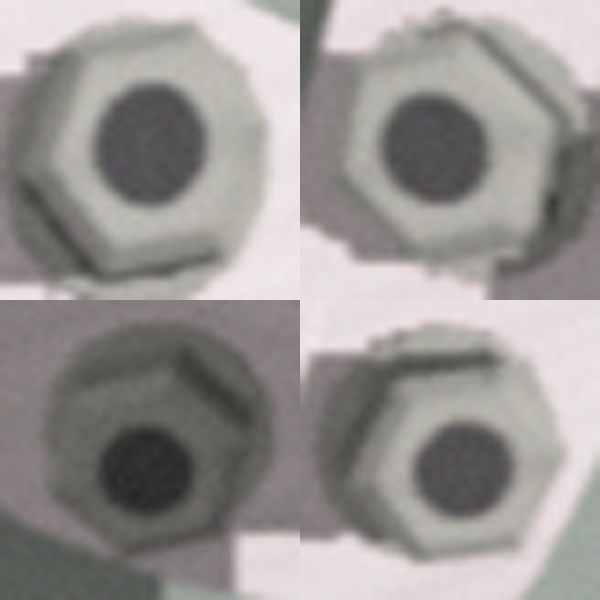

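```bash
cat > meas.py <<'E'
from h import *
import sys
def dots(f,seeds,z=.108,w=9,show=None):
    im,K,V=load(f); g=cv2.GaussianBlur(cv2.cvtColor(im,cv2.COLOR_BGR2GRAY),(0,0),.6).astype(float); P=[];o=[]
    for (u,v) in seeds:
        sub=g[v-w:v+w+1,u-w:u+w+1]; up=cv2.resize(sub.astype(np.float32),None,fx=8,fy=8,interpolation=cv2.INTER_CUBIC)
        lo=np.percentile(up,3); hi=np.percentile(up,60); m=(up<(lo+hi)/2).astype(np.uint8)
        n,l,st,ce=cv2.connectedComponentsWithStats(m); k=1+np.argmin([np.linalg.norm(ce[i]-up.shape[0]/2)-.02*st[i,4] for i in range(1,n)])
        c=(ce[k]+.5)/8-.5+[u-w,v-w]; p=onz(K,V,*c,z); P.append(p)
        print(np.round(c,2),p.round(4),'area px',st[k,4]/64)
        # rectify 26x26mm, top = +x world? use cols=+y, rows=-... up=-x
        S=np.float32([proj(K,V,p+[a,b,0]) for a,b in[(-.013,-.013),(-.013,.013),(.013,.013),(.013,-.013)]])
        H=cv2.getPerspectiveTransform(S,np.float32([[0,0],[300,0],[300,300],[0,300]])); o.append(cv2.warpPerspective(im,H,(300,300),flags=cv2.INTER_CUBIC))
    if show: cv2.imwrite('pics/'+show+'.png',np.vstack([np.hstack(o[:2]),np.hstack(o[2:])]) if len(o)==4 else np.hstack(o))
    return np.array(P)
if __name__=='__main__':
    P=dots('w2',[(310,70),(187,124),(240,237),(352,195)],show='c5')
    print('sides',[np.linalg.norm(P[i]-P[(i+1)%4]).round(4) for i in range(4)],'diag',np.linalg.norm(P[0]-P[2]).round(4),np.linalg.norm(P[1]-P[3]).round(4),'exp .089 .1259')
    c=P.mean(0);print('cen',c, [np.degrees(np.arctan2(*(P[i]-c)[1::-1])).round(2) for i in range(4)])
    np.save('P.npy',P)
E
python3 meas.py
```

```text
[310.06  69.38] [0.5362 0.0669 0.108 ] area px 175.8125
[184.91 123.9 ] [ 0.5692 -0.0154  0.108 ] area px 164.484375
[239.49 238.94] [0.6514 0.0177 0.108 ] area px 118.484375
[352.89 195.8 ] [0.6184 0.0999 0.108 ] area px 132.265625
sides [np.float64(0.0886), np.float64(0.0887), np.float64(0.0886), np.float64(0.0886)] diag 0.1253 0.1254 exp .089 .1259
cen [0.59380175 0.04228744 0.108     ] [np.float64(156.85), np.float64(-113.15), np.float64(-23.13), np.float64(66.85)]
```

View pics/c5.png

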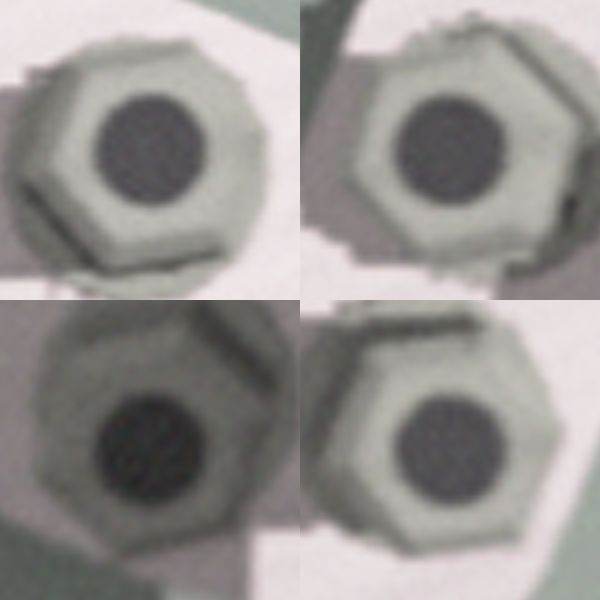

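```bash
cat > yaw.py <<'E'
from h import *
def hexyaw(f,P,show,z=.103):
    im,K,V=load(f); o=[]
    for p in P:
        N=400; S=np.float32([proj(K,V,[p[0]+a,p[1]+b,z]) for a,b in[(-.016,-.016),(-.016,.016),(.016,.016),(.016,-.016)]])
        H=cv2.getPerspectiveTransform(S,np.float32([[0,0],[N,0],[N,N],[0,N]])); w=cv2.warpPerspective(im,H,(N,N),flags=cv2.INTER_CUBIC)
        g=cv2.GaussianBlur(cv2.cvtColor(w,cv2.COLOR_BGR2GRAY),(0,0),5).astype(float)
        gx=cv2.Sobel(g,cv2.CV_64F,1,0,ksize=3);gy=cv2.Sobel(g,cv2.CV_64F,0,1,ksize=3) # gx=+y world, gy=+x world
        yy,xx=np.mgrid[0:N,0:N]-N/2+.5; r=np.hypot(xx,yy)*.032/N
        ang=np.arctan2(gx,gy); pos=np.arctan2(xx,yy)
        res=[]
        for lo,hi in[(.0075,.0105),(.0085,.012),(.0065,.012)]:
            m=(r>lo)&(r<hi)&(np.cos(2*(ang-pos))>.3)
            mag=np.hypot(gx,gy)*m; zc=(mag**1.5*np.exp(6j*ang)).sum(); res.append((round(np.degrees(np.angle(zc))/6%60,1),round(abs(zc)/(mag**1.5).sum(),2)))
        print(res); o.append(w)
    cv2.imwrite('pics/'+show+'.png',cv2.resize(np.vstack([np.hstack(o[:2]),np.hstack(o[2:])]) if len(o)==4 else np.hstack(o),None,fx=.75 if len(o)==4 else 1,fy=.75 if len(o)==4 else 1))
if __name__=='__main__': hexyaw('w2',np.load('P.npy'),'c6')
E
python3 yaw.py
```

```text
[(np.float64(8.8), np.float64(0.61)), (np.float64(10.5), np.float64(0.36)), (np.float64(10.1), np.float64(0.42))]
[(np.float64(13.4), np.float64(0.59)), (np.float64(11.9), np.float64(0.35)), (np.float64(12.2), np.float64(0.34))]
[(np.float64(14.7), np.float64(0.33)), (np.float64(12.8), np.float64(0.4)), (np.float64(14.4), np.float64(0.3))]
[(np.float64(6.5), np.float64(0.57)), (np.float64(5.6), np.float64(0.37)), (np.float64(5.3), np.float64(0.38))]
```

View pics/c6.png

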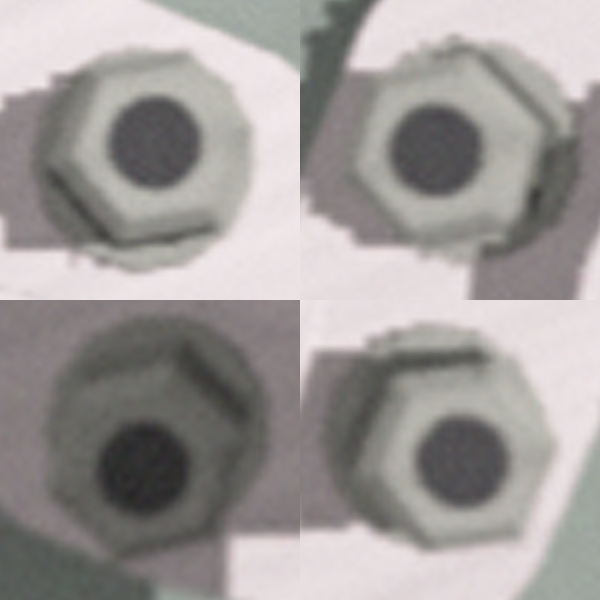

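Request:
servo_tool --commands '[[[-4,-0.4,0.9],[0,0,0]],[[-8,-0.8,1.9],[0,0,0]],[[-12,-1.2,2.8],[0,0,0]],[[-16,-1.6,3.8],[0,0,0]],[[-20,-2,4.7],[0,0,0]],[[-24,-2.4,5.7],[0,0,0]],[[-28.2,-2.7,6.6],[0,0,0]],[[-28.2,-2.7,6.6],[0,0,0]]]'

```text
time_s: 2.92
tcp_pos: [0.5782, -0.2414, 0.3603]
ee_rot: [[0.007, 0.001, -1.0], [1.0, -0.004, 0.007], [-0.004, -1.0, -0.001]]
contact_force: [0.0, 0.9, -0.4]
finger_gap: 0.0918
```

```bash
python3 -c "
from h import *
brief();snap('wrist','w3a');snap('wrist','w3');brief()"
```

```text
t 2.92 tcp [ 0.5782 -0.2414  0.3603] yaw 89.59 down [ 0.0011 -0.0038 -1.    ] F [ 0.01  0.89 -0.4 ] M [ 0.022 -0.005  0.006] gap 0.0918 j6 -2.08 e6 -0.822
t 3.02 tcp [ 0.5795 -0.2365  0.3595] yaw 89.75 down [ 5.e-04  1.e-04 -1.e+00] F [ 0.54  1.14 -0.47] M [0.02  0.001 0.012] gap 0.0918 j6 -2.076 e6 -0.144
```

View pics/w3.png

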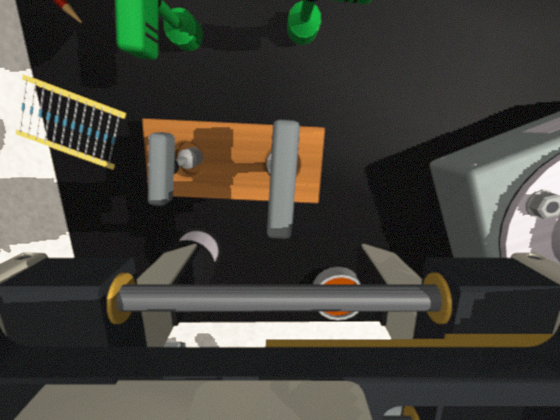

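```bash
python3 - <<'E'
from h import *
im,K,V=load('w3')
cx,cy,N,h=.545,-.233,560,.07
S=np.float32([proj(K,V,[cx+a,cy+b,.141]) for a,b in[(-h,-h),(-h,h),(h,h),(h,-h)]])
H=cv2.getPerspectiveTransform(S,np.float32([[0,0],[N,0],[N,N],[0,N]]))
cv2.imwrite('pics/c7.png',cv2.warpPerspective(im,H,(N,N),flags=cv2.INTER_CUBIC))
E
```

```text
(no output)
```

View pics/c7.png

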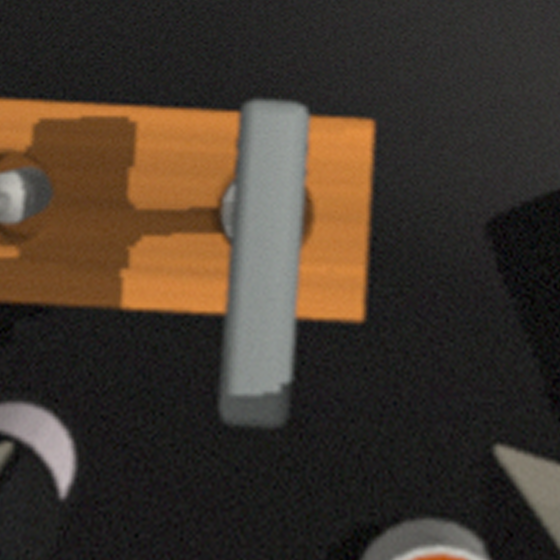

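```bash
python3 -c "
from h import *
brief();delta([.5408,-.237,.286],86.5)"
```

```text
t 3.02 tcp [ 0.5795 -0.2365  0.3595] yaw 89.75 down [ 5.e-04  1.e-04 -1.e+00] F [ 0.54  1.14 -0.47] M [0.02  0.001 0.012] gap 0.0918 j6 -2.076 e6 -0.144
shift cm [-0.07  7.35  3.87] rot deg [0.03 3.25 0.  ] t 3.0167
```

Request:
servo_tool --commands '[[[0,1.0,3.5],[0,3.4,0]],[[0,4.5,3.9],[0,3.4,0]],[[0,7.3,3.9],[0,3.4,0]],[[0,7.3,3.9],[0,3.4,0]],[[0,7.3,3.9],[0,3.4,0]],[[0,7.3,3.9],[0,3.4,0]],[[0,7.3,3.9],[0,3.4,0]],[[0,7.3,3.9],[0,3.4,0]]]'

```text
time_s: 3.68
tcp_pos: [0.5421, -0.2346, 0.288]
ee_rot: [[0.059, 0.003, -0.998], [0.998, -0.002, 0.059], [-0.001, -1.0, -0.003]]
contact_force: [-0.6, 0.7, 0.4]
finger_gap: 0.0917
```

```bash
python3 -c "
from h import *
brief();delta([.5408,-.237,.286],86.5);snap('wrist','w4')"
```

```text
t 3.68 tcp [ 0.5421 -0.2346  0.288 ] yaw 86.6 down [ 0.0028 -0.0015 -1.    ] F [-0.59  0.74  0.36] M [0.021 0.058 0.005] gap 0.0917 j6 -2.05 e6 0.002
shift cm [-0.25  0.2   0.12] rot deg [ 0.17  0.1  -0.08] t 3.6833
```

View pics/w4.png

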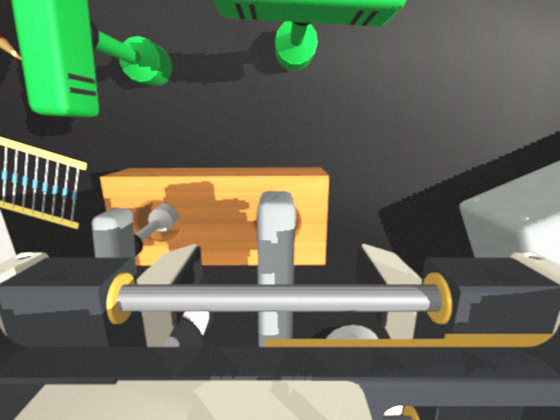

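Request:
servo_tool --commands '[[[-0.2,0.2,0],[0.1,0,0]],[[-0.2,0.2,0],[0.1,0,0]],[[-0.2,0.2,0],[0.1,0,0]],[[-0.2,0.2,0],[0.1,0,0]],[[-0.2,0.2,0],[0.1,0,0]],[[-0.2,0.2,0],[0.1,0,0]],[[-0.2,0.2,0],[0.1,0,0]],[[-0.2,0.2,0],[0.1,0,0]]]' --hand 0 --squeeze 55

```text
time_s: 4.4
tcp_pos: [0.5413, -0.2367, 0.2842]
ee_rot: [[0.06, -0.002, -0.998], [0.998, 0.0, 0.06], [0.0, -1.0, 0.002]]
contact_force: [0.2, -0.2, -1.2]
finger_gap: 0.0432
```

```bash
python3 -c "
from h import *
brief()"
```

```text
t 4.4 tcp [ 0.5413 -0.2367  0.2842] yaw 86.56 down [-1.7e-03  2.0e-04 -1.0e+00] F [ 0.2  -0.2  -1.21] M [-0.022  0.02   0.012] gap 0.0432 j6 -2.052 e6 0.0
```

Request:
servo_tool --commands '[[[0,0,0],[0,0,0]],[[0,0,0],[0,0,0]],[[0,0,0],[0,0,0]],[[0,0,0],[0,0,0]],[[0,0,0],[0,0,0]],[[0,0,0],[0,0,0]],[[0,0,0],[0,0,0]],[[0,-1,0],[0,0,0]]]'

```text
time_s: 5.07
tcp_pos: [0.5407, -0.2364, 0.2924]
ee_rot: [[0.06, -0.006, -0.998], [0.998, 0.003, 0.06], [0.002, -1.0, 0.006]]
contact_force: [-1.4, 1.1, -3.5]
finger_gap: 0.017
```

```bash
python3 -c "
from h import *
brief();delta([.5408,-.237,.37],86.5)"
```

```text
t 5.07 tcp [ 0.5407 -0.2364  0.2924] yaw 86.56 down [-0.0057  0.0025 -1.    ] F [-1.37  1.09 -3.48] M [-0.018 -0.043  0.016] gap 0.017 j6 -2.052 e6 -0.003
shift cm [-0.04 -7.76  0.03] rot deg [-0.34  0.06  0.13] t 5.0667
```

Request:
servo_tool --commands '[[[0,-4,0],[0,0,0]],[[0,-8,0],[0,0,0]],[[2,-10.6,0.15],[0,-4,0]],[[6,-10.6,0.45],[0,-8,0]],[[10,-10.6,0.75],[0,-12.4,0]],[[14,-10.6,1.05],[0,-12.4,0]],[[18,-10.6,1.35],[0,-12.4,0]],[[22,-10.6,1.65],[0,-12.4,0]]]'

```text
time_s: 5.73
tcp_pos: [0.5376, -0.0144, 0.4008]
ee_rot: [[-0.155, -0.002, -0.988], [0.988, 0.0, -0.155], [0.0, -1.0, 0.002]]
contact_force: [0.5, -0.6, -2.3]
finger_gap: 0.0177
```

```bash
python3 -c "
from h import *
brief();delta([.5362,.0669,.4],99)"
```

```text
t 5.73 tcp [ 0.5376 -0.0144  0.4008] yaw 98.93 down [-1.7e-03  2.0e-04 -1.0e+00] F [ 0.54 -0.64 -2.34] M [ 0.029 -0.107  0.015] gap 0.0177 j6 -1.896 e6 -1.207
shift cm [ 8.06  0.08 -1.12] rot deg [-0.09 -0.07  0.03] t 5.7333
```

Request:
servo_tool --commands '[[[4,0.1,-0.5],[0,0,0]],[[8.1,0.1,-1.1],[0,0,0]],[[8.1,0.1,-1.1],[0,0,0]],[[8.1,0.1,-1.1],[0,0,0]],[[8.1,0.1,-1.1],[0,0,0]],[[8.1,0.1,-1.1],[0,0,0]],[[8.1,0.1,-1.1],[0,0,0]],[[8.1,0.1,-1.1],[0,0,0]]]'

```text
time_s: 6.4
tcp_pos: [0.5366, 0.0643, 0.3993]
ee_rot: [[-0.154, -0.002, -0.988], [0.988, 0.0, -0.154], [0.0, -1.0, 0.002]]
contact_force: [-0.3, 0.3, -3.4]
finger_gap: 0.0176
```

```bash
python3 -c "
from h import *
brief();snap('wrist','w5');snap('side','s5');snap('scene','n5');brief();delta([.5362,.0669,.4],99);crop('w5','c8',200,90,360,260,4);crop('side0','c0',0,0,10,10,1);crop('s5','c9',280,100,380,240,4)"
```

```text
t 6.4 tcp [0.5366 0.0643 0.3993] yaw 98.84 down [-1.9e-03  1.0e-04 -1.0e+00] F [-0.26  0.3  -3.43] M [ 0.017 -0.029  0.019] gap 0.0176 j6 -1.748 e6 -0.004
t 6.55 tcp [0.5366 0.0648 0.3993] yaw 98.89 down [-1.8e-03  2.0e-04 -1.0e+00] F [-0.11  0.27 -3.07] M [ 0.059 -0.036 -0.008] gap 0.0177 j6 -1.748 e6 -0.001
shift cm [ 0.21 -0.07  0.  ] rot deg [-0.1  -0.11  0.03] t 6.55
```

View pics/w5.png

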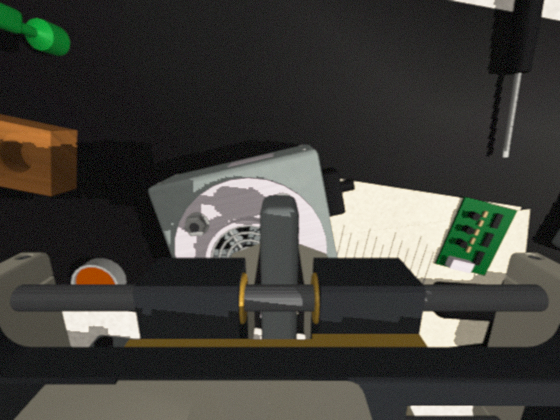

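View pics/c9.png

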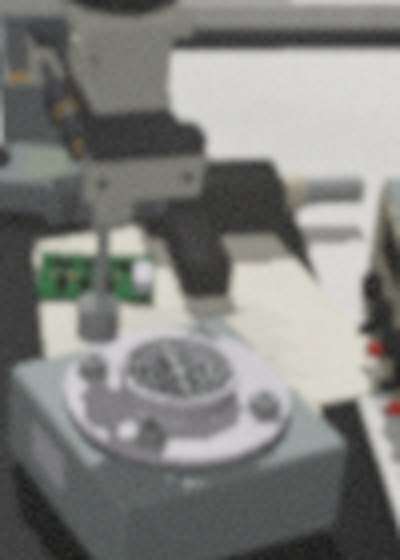

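```bash
python3 - <<'E'
from h import *
im,K,V=load('w3'); print(proj(K,V,[.5005,-.234,.141]))
for c in(286,285,): print('top',c,im[112:130,c].tolist())
for c in(281,280,): print('bot',c,im[226:244,c].tolist())
for r in(150,215): print('row',r,im[r,262:304].mean(1).round().tolist())
crop('w3','c10',255,110,310,245,4.4)
E
```

```text
[286.62071297 120.51422772]
top 286 [[43, 38, 40], [31, 31, 35], [36, 38, 38], [34, 30, 32], [32, 37, 32], [38, 41, 40], [30, 33, 31], [53, 55, 53], [94, 95, 92], [119, 124, 118], [129, 131, 129], [138, 141, 135], [138, 143, 136], [144, 148, 143], [149, 150, 146], [148, 152, 147], [146, 150, 146], [146, 151, 148]]
top 285 [[30, 29, 30], [33, 35, 36], [40, 41, 38], [24, 29, 26], [34, 30, 31], [30, 27, 30], [35, 33, 34], [56, 58, 53], [95, 96, 92], [122, 121, 118], [129, 132, 128], [134, 139, 133], [139, 140, 138], [143, 146, 139], [147, 148, 145], [146, 150, 145], [148, 153, 146], [146, 149, 144]]
bot 281 [[140, 144, 137], [132, 135, 130], [99, 102, 96], [84, 86, 83], [80, 85, 80], [82, 83, 77], [81, 81, 80], [83, 81, 80], [81, 82, 78], [82, 84, 82], [73, 75, 73], [63, 67, 65], [47, 46, 45], [28, 31, 28], [26, 25, 25], [30, 25, 29], [20, 24, 21], [31, 29, 31]]
bot 280 [[146, 149, 144], [133, 137, 129], [102, 105, 98], [82, 81, 78], [80, 81, 78], [80, 82, 79], [78, 79, 78], [78, 81, 81], [80, 85, 81], [81, 81, 77], [74, 71, 73], [64, 68, 65], [39, 42, 40], [30, 29, 32], [28, 24, 24], [18, 23, 23], [25, 26, 26], [23, 30, 24]]
row 150 [110.0, 109.0, 115.0, 114.0, 110.0, 111.0, 102.0, 92.0, 88.0, 83.0, 84.0, 92.0, 104.0, 116.0, 130.0, 138.0, 142.0, 144.0, 142.0, 146.0, 146.0, 145.0, 146.0, 148.0, 148.0, 149.0, 149.0, 150.0, 149.0, 151.0, 150.0, 151.0, 143.0, 141.0, 136.0, 121.0, 123.0, 125.0, 126.0, 127.0, 128.0, 123.0]
row 215 [28.0, 25.0, 26.0, 34.0, 28.0, 42.0, 65.0, 82.0, 97.0, 115.0, 126.0, 136.0, 138.0, 140.0, 138.0, 141.0, 145.0, 141.0, 142.0, 142.0, 142.0, 143.0, 143.0, 141.0, 145.0, 145.0, 145.0, 145.0, 141.0, 132.0, 99.0, 57.0, 33.0, 27.0, 26.0, 37.0, 30.0, 25.0, 28.0, 31.0, 27.0, 29.0]
```

View pics/c10.png

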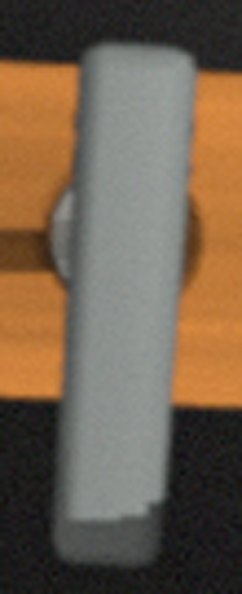

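Request:
servo_tool --commands '[[[0.2,0.5,0],[0,0,0]],[[0.2,1.2,0],[0,0,0]],[[0.2,1.8,0],[0,0,0]],[[0.2,2.1,0],[0,0,0]],[[0.2,2.2,0],[0,0,0]],[[0.2,2.3,0],[0,0,0]],[[0.2,2.3,0],[0,0,0]],[[0.2,2.3,0],[0,0,0]]]'

```text
time_s: 7.22
tcp_pos: [0.5362, 0.0676, 0.3765]
ee_rot: [[-0.156, -0.001, -0.988], [0.988, 0.0, -0.156], [0.0, -1.0, 0.001]]
contact_force: [-0.9, 0.2, -3.8]
finger_gap: 0.0177
```

```bash
python3 -c "
from h import *
brief();delta([.5362,.0669,.374],99)"
```

```text
t 7.22 tcp [0.5362 0.0676 0.3765] yaw 98.96 down [-1.3e-03  2.0e-04 -1.0e+00] F [-0.94  0.16 -3.8 ] M [ 0.049 -0.009 -0.063] gap 0.0177 j6 -1.744 e6 0.001
shift cm [-0.07  0.25  0.01] rot deg [-0.07 -0.04  0.02] t 7.2167
```

Request:
servo_tool --commands '[[[-0.07,0.05,0],[0,0,0]],[[-0.07,0.1,0],[0,0,0]],[[-0.07,0.15,0],[0,0,0]],[[-0.07,0.2,0],[0,0,0]],[[-0.07,0.25,0],[0,0,0]],[[-0.07,0.3,0],[0,0,0]],[[-0.07,0.3,0],[0,0,0]],[[-0.07,0.3,0],[0,0,0]]]'

```text
time_s: 7.88
tcp_pos: [0.5362, 0.0669, 0.3732]
ee_rot: [[-0.156, -0.002, -0.988], [0.988, 0.0, -0.156], [0.001, -1.0, 0.002]]
contact_force: [-1.2, 0.8, -3.0]
finger_gap: 0.0178
```

```bash
python3 -c "
from h import *
brief();delta([.5362,.0669,.374],99)"
```

```text
t 7.88 tcp [0.5362 0.0669 0.3732] yaw 98.96 down [-2.1e-03  4.0e-04 -1.0e+00] F [-1.18  0.77 -2.99] M [0.284 0.199 0.024] gap 0.0178 j6 -1.745 e6 0.005
shift cm [-0.   -0.08 -0.  ] rot deg [-0.12 -0.04  0.04] t 7.8833
```

Request:
servo_tool --commands '[[[0.03,0.1,0.03],[0,0,0]],[[0.03,0.2,0.03],[0,0,0]],[[0.03,0.3,0.03],[0,0,0]],[[0.03,0.4,0.03],[0,0,0]],[[0.03,0.45,0.03],[0,0,0]],[[0.03,0.5,0.03],[0,0,0]],[[0.03,0.5,0.03],[0,0,0]],[[0.03,0.5,0.03],[0,0,0]]]'

```text
time_s: 8.55
tcp_pos: [0.5359, 0.0671, 0.3682]
ee_rot: [[-0.156, -0.002, -0.988], [0.988, 0.0, -0.156], [0.0, -1.0, 0.002]]
contact_force: [-1.5, 1.1, -3.7]
finger_gap: 0.0179
```

```bash
python3 -c "
from h import *
brief()"
```

```text
t 8.55 tcp [0.5359 0.0671 0.3682] yaw 98.96 down [-1.8e-03  2.0e-04 -1.0e+00] F [-1.46  1.12 -3.66] M [0.176 0.115 0.036] gap 0.0179 j6 -1.745 e6 0.003
```

Request:
servo_tool --commands '[[[0,0,0],[0,7,0]],[[0,0,0],[0,14,0]],[[0,0,0],[0,21,0]],[[0,0,0],[0,28,0]],[[0,0,0],[0,35,0]],[[0,0,0],[0,41,0]],[[0,0,0],[0,46.5,0]],[[0,0,0],[0,46.5,0]]]'

```text
time_s: 9.22
tcp_pos: [0.5357, 0.0672, 0.3682]
ee_rot: [[0.612, -0.002, -0.791], [0.791, 0.0, 0.612], [-0.001, -1.0, 0.002]]
contact_force: [-0.8, 0.7, -3.6]
finger_gap: 0.018
```

```bash
python3 -c "
from h import *
brief()"
```

```text
t 9.22 tcp [0.5357 0.0672 0.3682] yaw 52.28 down [-2.3e-03  4.0e-04 -1.0e+00] F [-0.84  0.71 -3.58] M [0.247 0.268 0.149] gap 0.018 j6 -0.93 e6 1.478
```

Request:
servo_tool --commands '[[[0,-3.2,0],[0,0,0]],[[0.3,-3.6,-1.2],[0,-7,0]],[[1.2,-3.6,-4.6],[0,-14,0]],[[2.1,-3.6,-8],[0,-21,0]],[[2.9,-3.6,-11],[0,-28,0]],[[3.2,-3.6,-12.1],[0,-35,0]],[[3.2,-3.6,-12.1],[0,-42,0]],[[3.2,-3.6,-12.1],[0,-49,0]]]'

```text
time_s: 9.88
tcp_pos: [0.6523, 0.0179, 0.4031]
ee_rot: [[-0.207, -0.002, -0.978], [0.978, -0.0, -0.207], [0.0, -1.0, 0.002]]
contact_force: [0.5, 0.2, -2.9]
finger_gap: 0.0173
```

```bash
python3 -c "
from h import *
brief();delta([.6511,.018,.3735],102.5)"
```

```text
t 9.88 tcp [0.6523 0.0179 0.4031] yaw 101.94 down [-2.4e-03 -1.0e-04 -1.0e+00] F [ 0.46  0.19 -2.94] M [ 0.092  0.035 -0.032] gap 0.0173 j6 -1.869 e6 1.93
shift cm [0.03 2.96 0.11] rot deg [-0.13 -0.56  0.02] t 9.8833
```

Request:
servo_tool --commands '[[[0,0.8,0.1],[0,-0.5,0]],[[0,1.6,0.1],[0,-0.5,0]],[[0,2.2,0.1],[0,-0.5,0]],[[0,2.4,0.1],[0,-0.5,0]],[[0,2.4,0.1],[0,-0.5,0]],[[0,2.4,0.1],[0,-0.5,0]],[[0,2.4,0.1],[0,-0.5,0]],[[0,2.4,0.1],[0,-0.5,0]]]'

```text
time_s: 10.55
tcp_pos: [0.6504, 0.0186, 0.3806]
ee_rot: [[-0.207, -0.001, -0.978], [0.978, 0.0, -0.207], [0.0, -1.0, 0.001]]
contact_force: [0.6, -0.9, -2.1]
finger_gap: 0.0178
```

```bash
python3 -c "
from h import *
brief();delta([.6511,.018,.3735],102.5)"
```

```text
t 10.55 tcp [0.6504 0.0186 0.3806] yaw 101.95 down [-8.e-04  1.e-04 -1.e+00] F [ 0.59 -0.95 -2.12] M [-0.003 -0.009  0.071] gap 0.0178 j6 -1.869 e6 0.006
shift cm [-0.07  0.71 -0.06] rot deg [-0.04 -0.55  0.01] t 10.55
```

Request:
servo_tool --commands '[[[-0.07,0.2,-0.06],[0,-0.5,0]],[[-0.07,0.4,-0.06],[0,-0.5,0]],[[-0.07,0.5,-0.06],[0,-0.5,0]],[[-0.07,0.6,-0.06],[0,-0.5,0]],[[-0.07,0.7,-0.06],[0,-0.5,0]],[[-0.07,0.75,-0.06],[0,-0.5,0]],[[-0.07,0.75,-0.06],[0,-0.5,0]],[[-0.07,0.75,-0.06],[0,-0.5,0]]]'

```text
time_s: 11.22
tcp_pos: [0.6511, 0.018, 0.3726]
ee_rot: [[-0.216, -0.002, -0.976], [0.976, 0.0, -0.216], [0.001, -1.0, 0.002]]
contact_force: [-0.2, -0.1, -2.3]
finger_gap: 0.0176
```

```bash
python3 -c "
from h import *
brief();delta([.6511,.018,.3682],102.5)"
```

```text
t 11.22 tcp [0.6511 0.018  0.3726] yaw 102.46 down [-1.7e-03  2.0e-04 -1.0e+00] F [-0.22 -0.07 -2.27] M [ 0.029  0.009 -0.01 ] gap 0.0176 j6 -1.878 e6 0.001
shift cm [ 0.    0.44 -0.  ] rot deg [-0.09 -0.04  0.03] t 11.2167
```

Request:
servo_tool --commands '[[[0,0.3,0],[0,0,0]],[[0,0.45,0],[0,6,0]],[[0,0.45,0],[0,13,0]],[[0,0.45,0],[0,20,0]],[[0,0.45,0],[0,27,0]],[[0,0.45,0],[0,34,0]],[[0,0.45,0],[0,41,0]],[[0,0.45,0],[0,48,0]]]'

```text
time_s: 11.88
tcp_pos: [0.651, 0.0181, 0.3681]
ee_rot: [[0.586, -0.002, -0.81], [0.81, 0.0, 0.586], [-0.001, -1.0, 0.002]]
contact_force: [-0.9, 0.3, -2.4]
finger_gap: 0.0176
```

```bash
python3 -c "
from h import *
brief();snap('side','s6');brief();crop('s6','c11',270,100,390,240,4)"
```

```text
t 11.88 tcp [0.651  0.0181 0.3681] yaw 54.14 down [-1.8e-03  3.0e-04 -1.0e+00] F [-0.94  0.27 -2.37] M [0.013 0.126 0.147] gap 0.0176 j6 -1.035 e6 -1.765
t 11.93 tcp [0.651  0.0181 0.3681] yaw 53.71 down [-1.8e-03  3.0e-04 -1.0e+00] F [-0.71 -0.38 -1.29] M [0.046 0.152 0.157] gap 0.0175 j6 -1.027 e6 -0.521
```

View pics/c11.png

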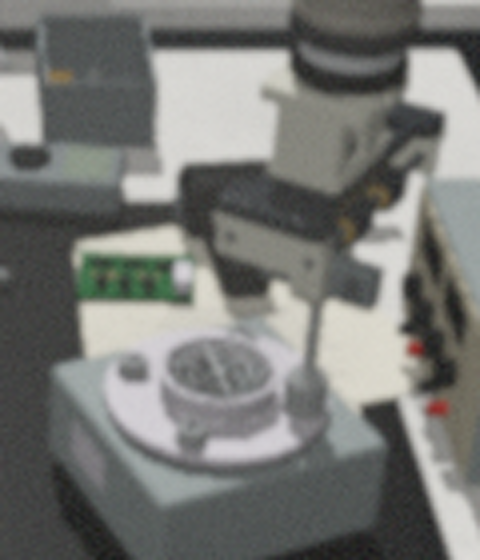

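Request:
servo_tool --commands '[[[0,-3.0,0],[0,0,0]],[[-0.8,-3.0,0.5],[0,-7,0]],[[-4,-3.0,2.5],[0,-14,0]],[[-7,-3.0,4.4],[0,-21,0]],[[-7.55,-3.0,4.7],[0,-28,0]],[[-7.55,-3.0,4.7],[0,-35,0]],[[-7.55,-3.0,4.7],[0,-42,0]],[[-7.55,-2.6,4.7],[0,-49,0]]]'

```text
time_s: 12.6
tcp_pos: [0.5689, -0.0163, 0.3952]
ee_rot: [[-0.241, 0.001, -0.97], [0.97, -0.0, -0.241], [-0.0, -1.0, -0.001]]
contact_force: [0.7, -1.0, -2.9]
finger_gap: 0.0174
```

```bash
python3 -c "
from h import *
brief();delta([.5686,-.0153,.379],103.5)"
```

```text
t 12.6 tcp [ 0.5689 -0.0163  0.3952] yaw 103.96 down [ 6.e-04 -2.e-04 -1.e+00] F [ 0.75 -1.02 -2.89] M [0.01  0.019 0.018] gap 0.0174 j6 -1.978 e6 1.945
shift cm [0.11 1.62 0.  ] rot deg [ 0.03  0.46 -0.02] t 12.6
```

Request:
servo_tool --commands '[[[0.08,0.5,0],[0,0,0]],[[0.08,1.0,0],[0,0,0]],[[0.08,1.4,0],[0,0,0]],[[0.08,1.6,0],[0,0,0]],[[0.08,1.6,0],[0,0,0]],[[0.08,1.6,0],[0,0,0]],[[0.08,1.6,0],[0,0,0]],[[0.08,1.6,0],[0,0,0]]]'

```text
time_s: 13.27
tcp_pos: [0.5689, -0.0154, 0.3785]
ee_rot: [[-0.233, -0.001, -0.973], [0.973, 0.0, -0.233], [0.0, -1.0, 0.001]]
contact_force: [-0.5, 0.2, -3.3]
finger_gap: 0.0178
```

```bash
python3 -c "
from h import *
brief();delta([.5686,-.0153,.3735],103.5)"
```

```text
t 13.27 tcp [ 0.5689 -0.0154  0.3785] yaw 103.45 down [-1.2e-03  1.0e-04 -1.0e+00] F [-0.53  0.2  -3.29] M [ 0.068  0.046 -0.009] gap 0.0178 j6 -1.967 e6 0.006
shift cm [0.01 0.5  0.02] rot deg [-0.06 -0.05  0.02] t 13.2667
```

Request:
servo_tool --commands '[[[0,0.1,0.03],[0,0,0]],[[0,0.2,0.03],[0,0,0]],[[0,0.3,0.03],[0,0,0]],[[0,0.4,0.03],[0,0,0]],[[0,0.5,0.03],[0,0,0]],[[0,0.55,0.03],[0,0,0]],[[0,0.55,0.03],[0,0,0]],[[0,0.55,0.03],[0,0,0]]]'

```text
time_s: 13.93
tcp_pos: [0.5685, -0.0154, 0.3727]
ee_rot: [[-0.233, -0.002, -0.973], [0.973, 0.0, -0.233], [0.001, -1.0, 0.002]]
contact_force: [0.6, 0.2, -2.0]
finger_gap: 0.018
```

```bash
python3 -c "
from h import *
brief();delta([.5686,-.0153,.3682],103.5)"
```

```text
t 13.93 tcp [ 0.5685 -0.0154  0.3727] yaw 103.46 down [-1.8e-03  2.0e-04 -1.0e+00] F [ 0.56  0.21 -1.96] M [ 0.026  0.053 -0.084] gap 0.018 j6 -1.968 e6 0.0
shift cm [ 0.01  0.45 -0.02] rot deg [-0.1  -0.04  0.04] t 13.9333
```

Request:
servo_tool --commands '[[[0,0.3,0],[0,0,0]],[[0,0.45,0],[0,6,0]],[[0,0.45,0],[0,13,0]],[[0,0.45,0],[0,20,0]],[[0,0.45,0],[0,27,0]],[[0,0.45,0],[0,34,0]],[[0,0.45,0],[0,41,0]],[[0,0.45,0],[0,48,0]]]'

```text
time_s: 14.6
tcp_pos: [0.5683, -0.0152, 0.3678]
ee_rot: [[0.572, -0.003, -0.821], [0.821, 0.001, 0.572], [-0.001, -1.0, 0.003]]
contact_force: [-1.5, 1.1, -3.4]
finger_gap: 0.018
```

```bash
python3 -c "
from h import *
brief();delta([.6180,.1005,.398],96.5)"
```

```text
t 14.6 tcp [ 0.5683 -0.0152  0.3678] yaw 55.14 down [-2.7e-03  8.0e-04 -1.0e+00] F [-1.45  1.07 -3.42] M [0.243 0.19  0.174] gap 0.018 j6 -1.124 e6 -1.765
shift cm [12.33 -3.02  2.54] rot deg [ -0.17 -41.36   0.  ] t 14.6
```

Request:
servo_tool --commands '[[[0,-3.2,0],[0,0,0]],[[1.2,-3.4,0.2],[0,-7,0]],[[5.0,-3.4,1.0],[0,-14,0]],[[8.8,-3.4,1.8],[0,-21,0]],[[12.3,-3.2,2.5],[0,-28,0]],[[12.3,-3.0,2.5],[0,-35,0]],[[12.3,-2.6,2.5],[0,-41,0]],[[12.3,-2.6,2.5],[0,-41,0]]]'

```text
time_s: 15.27
tcp_pos: [0.6176, 0.1009, 0.3928]
ee_rot: [[-0.118, -0.004, -0.993], [0.993, -0.0, -0.118], [0.0, -1.0, 0.004]]
contact_force: [-0.5, -0.3, -3.3]
finger_gap: 0.0177
```

```bash
python3 -c "
from h import *
brief();delta([.6180,.1005,.379],96.5)"
```

```text
t 15.27 tcp [0.6176 0.1009 0.3928] yaw 96.76 down [-0.0037 -0.     -1.    ] F [-0.47 -0.34 -3.27] M [0.039 0.005 0.021] gap 0.0177 j6 -1.649 e6 -1.518
shift cm [-0.05  1.38 -0.04] rot deg [-0.21  0.26  0.02] t 15.2667
```

Request:
servo_tool --commands '[[[0,0.4,0],[0,0,0]],[[0,0.8,0],[0,0,0]],[[0,1.2,0],[0,0,0]],[[0,1.4,0],[0,0,0]],[[0,1.4,0],[0,0,0]],[[0,1.4,0],[0,0,0]],[[0,1.4,0],[0,0,0]],[[0,1.4,0],[0,0,0]]]'

```text
time_s: 15.93
tcp_pos: [0.6177, 0.1, 0.3805]
ee_rot: [[-0.112, -0.001, -0.994], [0.994, 0.0, -0.112], [0.0, -1.0, 0.001]]
contact_force: [0.5, -0.7, -1.9]
finger_gap: 0.0178
```

```bash
python3 -c "
from h import *
brief();delta([.6180,.1005,.3735],96.5)"
```

```text
t 15.93 tcp [0.6177 0.1    0.3805] yaw 96.44 down [-1.2e-03  2.0e-04 -1.0e+00] F [ 0.5  -0.67 -1.88] M [0.034 0.076 0.004] gap 0.0178 j6 -1.645 e6 0.004
shift cm [ 0.04  0.7  -0.04] rot deg [-0.07 -0.06  0.02] t 15.9333
```

Request:
servo_tool --commands '[[[0.04,0.2,-0.04],[0,0,0]],[[0.04,0.4,-0.04],[0,0,0]],[[0.04,0.5,-0.04],[0,0,0]],[[0.04,0.6,-0.04],[0,0,0]],[[0.04,0.7,-0.04],[0,0,0]],[[0.04,0.75,-0.04],[0,0,0]],[[0.04,0.75,-0.04],[0,0,0]],[[0.04,0.75,-0.04],[0,0,0]]]'

```text
time_s: 16.6
tcp_pos: [0.6178, 0.1005, 0.3724]
ee_rot: [[-0.113, -0.003, -0.994], [0.994, 0.0, -0.113], [0.0, -1.0, 0.003]]
contact_force: [-1.7, -0.4, -3.0]
finger_gap: 0.0178
```

```bash
python3 -c "
from h import *
brief();delta([.6180,.1005,.3682],96.5)"
```

```text
t 16.6 tcp [0.6178 0.1005 0.3724] yaw 96.46 down [-2.7e-03  1.0e-04 -1.0e+00] F [-1.7  -0.36 -2.97] M [-0.038  0.453  0.008] gap 0.0178 j6 -1.645 e6 0.008
shift cm [-0.    0.42 -0.02] rot deg [-0.15 -0.04  0.02] t 16.6
```

Request:
servo_tool --commands '[[[0,0.3,0.06],[0,0,0]],[[0,0.42,0.06],[0,5,0]],[[0,0.42,0.06],[0,12,0]],[[0,0.42,0.06],[0,19,0]],[[0,0.42,0.06],[0,26,0]],[[0,0.42,0.06],[0,33,0]],[[0,0.42,0.06],[0,40,0]],[[0,0.42,0.06],[0,45,0]]]'

```text
time_s: 17.27
tcp_pos: [0.6172, 0.1008, 0.3682]
ee_rot: [[0.628, -0.002, -0.779], [0.779, 0.001, 0.628], [-0.001, -1.0, 0.002]]
contact_force: [-2.6, 0.9, -3.3]
finger_gap: 0.0177
```

```bash
python3 -c "
from h import *
brief()"
```

```text
t 17.27 tcp [0.6172 0.1008 0.3682] yaw 51.13 down [-0.0023  0.0011 -1.    ] F [-2.55  0.86 -3.32] M [0.315 0.529 0.179] gap 0.0177 j6 -0.854 e6 -0.757
```

Request:
servo_tool --commands '[[[0,-3.2,0],[0,0,0]],[[-0.5,-4.2,-3],[0,-7,0]],[[-1.2,-4.2,-7],[0,-14,0]],[[-1.2,-4.2,-7.8],[0,-21,0]],[[-1.2,-4.2,-7.8],[0,-28,0]],[[-1.2,-4.2,-7.8],[0,-35,0]],[[-1.2,-4.2,-7.8],[0,-39,0]],[[-1.2,-4.2,-7.8],[0,-39,0]]]'

```text
time_s: 17.93
tcp_pos: [0.6713, 0.0423, 0.41]
ee_rot: [[-0.01, -0.001, -1.0], [1.0, 0.0, -0.01], [0.0, -1.0, 0.001]]
contact_force: [0.4, 0.3, -3.9]
finger_gap: 0.018
```

```bash
python3 - <<'E'
from h import *
brief();snap('wrist','w7a');brief();snap('wrist','w7');brief()
_,K,V=load('w7')
for p in np.load('P.npy'): print(proj(K,V,p).round(1))
E
```

```text
t 17.93 tcp [0.6713 0.0423 0.41  ] yaw 90.59 down [-1.e-03  4.e-04 -1.e+00] F [ 0.38  0.34 -3.88] M [0.076 0.042 0.017] gap 0.018 j6 -1.632 e6 -1.124
t 17.98 tcp [0.6712 0.0424 0.4101] yaw 90.37 down [-1.1e-03  3.0e-04 -1.0e+00] F [-0.47 -0.47 -2.6 ] M [0.057 0.017 0.018] gap 0.0177 j6 -1.628 e6 -0.555
t 18.03 tcp [0.6711 0.0425 0.4102] yaw 90.32 down [-1.1e-03  3.0e-04 -1.0e+00] F [ 0.38 -0.33 -2.36] M [ 0.024 -0.006 -0.01 ] gap 0.0177 j6 -1.627 e6 -0.175
[308.7  53.4]
[215.3  94. ]
[254.  184.8]
[340.7 150.8]
```

View pics/w7.png

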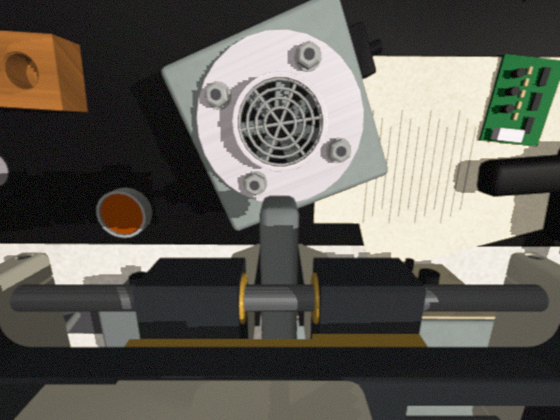

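```bash
python3 - <<'E'
from meas import dots
from yaw import hexyaw
import numpy as np
P=dots('w7',[(308,53),(215,94),(254,184),(341,150)],w=7)
print('diff mm',((P-np.load('P.npy'))*1000).round(2).tolist())
hexyaw('w7',P,'c12')
hexyaw('w7',P,'c12',.098)
E
```

```text
[308.78  53.45] [0.5362 0.067  0.108 ] area px 96.375
[215.2   94.03] [ 0.5692 -0.0154  0.108 ] area px 88.640625
[253.97 185.07] [0.6516 0.0176 0.108 ] area px 67.90625
[340.75 151.  ] [0.6186 0.1    0.108 ] area px 76.375
diff mm [[0.01, 0.05, 0.0], [0.06, -0.08, 0.0], [0.22, -0.06, 0.0], [0.14, 0.04, 0.0]]
[(np.float64(29.7), np.float64(0.53)), (np.float64(28.8), np.float64(0.33)), (np.float64(29.2), np.float64(0.38))]
[(np.float64(32.6), np.float64(0.56)), (np.float64(31.8), np.float64(0.17)), (np.float64(32.7), np.float64(0.23))]
[(np.float64(31.0), np.float64(0.55)), (np.float64(30.6), np.float64(0.34)), (np.float64(30.2), np.float64(0.35))]
[(np.float64(30.6), np.float64(0.45)), (np.float64(33.6), np.float64(0.19)), (np.float64(31.2), np.float64(0.26))]
[(np.float64(32.8), np.float64(0.43)), (np.float64(30.0), np.float64(0.29)), (np.float64(30.7), np.float64(0.3))]
[(np.float64(33.2), np.float64(0.53)), (np.float64(32.1), np.float64(0.26)), (np.float64(32.9), np.float64(0.3))]
[(np.float64(30.8), np.float64(0.5)), (np.float64(30.0), np.float64(0.31)), (np.float64(29.4), np.float64(0.28))]
[(np.float64(29.6), np.float64(0.39)), (np.float64(36.9), np.float64(0.14)), (np.float64(31.2), np.float64(0.21))]
```

View pics/c12.png

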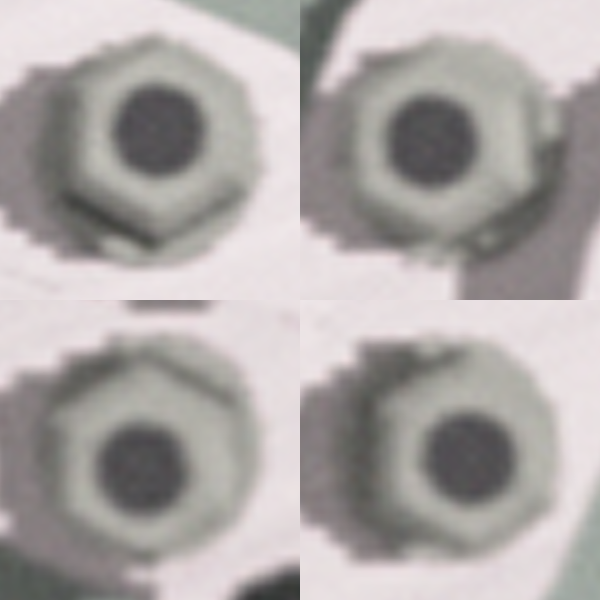

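Request:
servo_tool --commands '[[[0.7,0,3.9],[0,-7,0]],[[1.4,0,7.8],[0,-14,0]],[[2.1,0,11.5],[0,-21,0]],[[2.5,0,13.5],[0,-28,0]],[[2.5,0.5,13.5],[0,-29.7,0]],[[2.5,1.2,13.5],[0,-29.7,0]],[[2.5,1.4,13.5],[0,-29.7,0]],[[2.5,1.4,13.5],[0,-29.7,0]]]'

```text
time_s: 18.7
tcp_pos: [0.5361, 0.0663, 0.3958]
ee_rot: [[-0.5, -0.003, -0.866], [0.866, 0.0, -0.5], [0.002, -1.0, 0.002]]
contact_force: [0.5, 0.1, -2.7]
finger_gap: 0.0181
```

```bash
python3 -c "
from h import *
brief();delta([.5357,.0672,.379],120)"
```

```text
t 18.7 tcp [0.5361 0.0663 0.3958] yaw 120.02 down [-2.7e-03  2.0e-04 -1.0e+00] F [ 0.46  0.13 -2.66] M [ 0.081  0.02  -0.002] gap 0.0181 j6 -2.114 e6 0.012
shift cm [ 0.1   1.68 -0.01] rot deg [-0.13  0.02  0.09] t 18.7
```

Request:
servo_tool --commands '[[[0.08,0.5,0],[0,0,0]],[[0.08,1.0,0],[0,0,0]],[[0.08,1.5,0],[0,0,0]],[[0.08,1.7,0],[0,0,0]],[[0.08,1.7,0],[0,0,0]],[[0.08,1.7,0],[0,0,0]],[[0.08,1.7,0],[0,0,0]],[[0.08,1.7,0],[0,0,0]]]'

```text
time_s: 19.37
tcp_pos: [0.5354, 0.0671, 0.3799]
ee_rot: [[-0.502, -0.001, -0.865], [0.865, 0.0, -0.502], [0.001, -1.0, 0.001]]
contact_force: [-0.3, -0.2, -2.3]
finger_gap: 0.0177
```

```bash
python3 -c "
from h import *
brief();delta([.5357,.0672,.3735],120)"
```

```text
t 19.37 tcp [0.5354 0.0671 0.3799] yaw 120.16 down [-1.1e-03  2.0e-04 -1.0e+00] F [-0.28 -0.19 -2.27] M [ 0.051  0.045 -0.033] gap 0.0177 j6 -2.115 e6 0.001
shift cm [-0.    0.64 -0.03] rot deg [-0.05  0.16  0.04] t 19.3667
```

Request:
servo_tool --commands '[[[0,0.2,-0.03],[0,0,0]],[[0,0.4,-0.03],[0,0,0]],[[0,0.5,-0.03],[0,0,0]],[[0,0.6,-0.03],[0,0,0]],[[0,0.65,-0.03],[0,0,0]],[[0,0.7,-0.03],[0,0,0]],[[0,0.7,-0.03],[0,0,0]],[[0,0.7,-0.03],[0,0,0]]]'

```text
time_s: 20.03
tcp_pos: [0.5352, 0.067, 0.372]
ee_rot: [[-0.502, -0.004, -0.865], [0.865, -0.0, -0.502], [0.002, -1.0, 0.003]]
contact_force: [-3.0, -2.2, -2.0]
finger_gap: 0.0176
```

```bash
python3 -c "
from h import *
brief();delta([.5357,.0672,.3682],120)"
```

```text
t 20.03 tcp [0.5352 0.067  0.372 ] yaw 120.16 down [-3.7e-03 -3.0e-04 -1.0e+00] F [-2.97 -2.23 -2.03] M [-0.546  0.869  0.001] gap 0.0176 j6 -2.114 e6 0.001
shift cm [-0.01  0.38 -0.05] rot deg [-0.19  0.16  0.09] t 20.0333
```

Request:
servo_tool --commands '[[[0,0.2,0.08],[0,0,0]],[[0,0.38,0.08],[0,5,0]],[[0,0.38,0.08],[0,12,0]],[[0,0.38,0.08],[0,19,0]],[[0,0.38,0.08],[0,26,0]],[[0,0.38,0.08],[0,33,0]],[[0,0.38,0.08],[0,39,0]],[[0,0.38,0.08],[0,41,0]]]'

```text
time_s: 20.7
tcp_pos: [0.5344, 0.0673, 0.368]
ee_rot: [[0.193, -0.004, -0.981], [0.981, 0.001, 0.193], [0.001, -1.0, 0.004]]
contact_force: [-3.4, 1.0, -1.7]
finger_gap: 0.0175
```

```bash
python3 -c "
from h import *
brief()"
```

```text
t 20.7 tcp [0.5344 0.0673 0.368 ] yaw 78.86 down [-0.0042  0.0014 -1.    ] F [-3.41  1.03 -1.68] M [0.219 0.926 0.164] gap 0.0175 j6 -1.394 e6 0.562
```

Request:
servo_tool --commands '[[[0,0,0.05],[0,0.5,0]],[[0,0,0.1],[0,1,0]],[[0,0,0.1],[0,1.5,0]],[[0,0,0.1],[0,2,0]],[[0,0,0.1],[0,2,0]],[[0,0,0.1],[0,2,0]],[[0,0,0.1],[0,2,0]],[[0,0,0.1],[0,2,0]]]'

```text
time_s: 21.37
tcp_pos: [0.5338, 0.0672, 0.3682]
ee_rot: [[0.222, -0.003, -0.975], [0.975, 0.001, 0.222], [0.0, -1.0, 0.003]]
contact_force: [-2.0, 3.0, -11.1]
finger_gap: 0.0175
```

```bash
python3 -c "
from h import *
brief()
import numpy as np
s=[state()['wrist_torque'] for _ in range(3)];print(s)"
```

```text
t 21.37 tcp [0.5338 0.0672 0.3682] yaw 77.17 down [-2.8e-03  8.0e-04 -1.0e+00] F [ -1.99   3.04 -11.13] M [0.885 0.324 0.149] gap 0.0175 j6 -1.365 e6 0.144
[array([0.88546213, 0.32367515, 0.14878662]), array([0.88546213, 0.32367515, 0.14878662]), array([0.88546213, 0.32367515, 0.14878662])]
```

Request:
servo_tool --commands '[[[0.05,0.03,0.04],[0,0.5,0]],[[0.05,0.05,0.04],[0,1,0]],[[0.05,0.05,0.04],[0,1.5,0]],[[0.05,0.05,0.04],[0,1.5,0]],[[0.05,0.05,0.04],[0,1.5,0]],[[0.05,0.05,0.04],[0,1.5,0]],[[0.05,0.05,0.04],[0,1.5,0]],[[0.05,0.05,0.04],[0,1.5,0]]]'

```text
time_s: 22.03
tcp_pos: [0.5336, 0.0676, 0.3682]
ee_rot: [[0.248, -0.002, -0.969], [0.969, 0.0, 0.248], [-0.0, -1.0, 0.002]]
contact_force: [-1.4, 1.6, -10.5]
finger_gap: 0.0177
```

```bash
python3 -c "
from h import *
brief()"
```

```text
t 22.03 tcp [0.5336 0.0676 0.3682] yaw 75.66 down [-1.9e-03  2.0e-04 -1.0e+00] F [ -1.42   1.63 -10.49] M [0.581 0.357 0.125] gap 0.0177 j6 -1.337 e6 0.145
```

Request:
servo_tool --commands '[[[0.03,0.05,0.03],[0,0.5,0]],[[0.03,0.05,0.03],[0,1,0]],[[0.03,0.05,0.03],[0,1,0]],[[0.03,0.05,0.03],[0,1,0]],[[0.03,0.05,0.03],[0,1,0]],[[0.03,0.05,0.03],[0,1,0]],[[0.03,0.05,0.03],[0,1,0]],[[0.03,0.05,0.03],[0,1,0]]]'

```text
time_s: 22.7
tcp_pos: [0.5335, 0.0679, 0.3681]
ee_rot: [[0.264, -0.001, -0.964], [0.964, -0.0, 0.264], [-0.0, -1.0, 0.001]]
contact_force: [-2.4, -0.1, -3.9]
finger_gap: 0.0178
```

```bash
python3 -c "
from h import *
brief()"
```

```text
t 22.7 tcp [0.5335 0.0679 0.3681] yaw 74.66 down [-1.1e-03 -1.0e-04 -1.0e+00] F [-2.39 -0.12 -3.92] M [0.103 0.619 0.15 ] gap 0.0178 j6 -1.319 e6 0.142
```

Request:
servo_tool --commands '[[[0,0,0.03],[0,0.5,0]],[[0,0,0.03],[0,0.9,0]],[[0,0,0.03],[0,0.9,0]],[[0,0,0.03],[0,0.9,0]],[[0,0,0.03],[0,0.9,0]],[[0,0,0.03],[0,0.9,0]],[[0,0,0.03],[0,0.9,0]],[[0,0,0.03],[0,0.9,0]]]'

```text
time_s: 23.37
tcp_pos: [0.5332, 0.068, 0.368]
ee_rot: [[0.28, -0.001, -0.96], [0.96, 0.0, 0.28], [-0.0, -1.0, 0.001]]
contact_force: [0.4, -0.3, -0.8]
finger_gap: 0.0175
```

```bash
python3 -c "
from h import *
brief()"
```

```text
t 23.37 tcp [0.5332 0.068  0.368 ] yaw 73.76 down [-9.e-04  0.e+00 -1.e+00] F [ 0.45 -0.34 -0.76] M [-0.118  0.274  0.155] gap 0.0175 j6 -1.303 e6 0.141
```

Still running at w = -16.2; creep on.

Request:
servo_tool --commands '[[[0,0,0],[0,0.4,0]],[[0,0,0],[0,0.8,0]],[[0,0,0],[0,0.8,0]],[[0,0,0],[0,0.8,0]],[[0,0,0],[0,0.8,0]],[[0,0,0],[0,0.8,0]],[[0,0,0],[0,0.8,0]],[[0,0,0],[0,0.8,0]]]'

```text
time_s: 24.03
tcp_pos: [0.5332, 0.068, 0.368]
ee_rot: [[0.293, -0.001, -0.956], [0.956, 0.0, 0.293], [-0.0, -1.0, 0.001]]
contact_force: [-0.9, -1.1, 1.4]
finger_gap: 0.018
```

```bash
python3 -c "
from h import *
brief()"
```

```text
t 24.03 tcp [0.5332 0.068  0.368 ] yaw 72.96 down [-1.2e-03  2.0e-04 -1.0e+00] F [-0.89 -1.13  1.37] M [-0.208  0.153  0.18 ] gap 0.018 j6 -1.289 e6 0.141
```

Request:
servo_tool --commands '[[[0,0,0],[0,0.4,0]],[[0,0,0],[0,0.8,0]],[[0,0,0],[0,0.8,0]],[[0,0,0],[0,0.8,0]],[[0,0,0],[0,0.8,0]],[[0,0,0],[0,0.8,0]],[[0,0,0],[0,0.8,0]],[[0,0,0],[0,0.8,0]]]'

```text
time_s: 24.7
tcp_pos: [0.5332, 0.068, 0.368]
ee_rot: [[0.306, -0.001, -0.952], [0.952, 0.0, 0.306], [-0.0, -1.0, 0.001]]
contact_force: [0.3, 0.1, 1.6]
finger_gap: 0.0175
```

```bash
python3 -c "
from h import *
brief()"
```

```text
t 24.7 tcp [0.5332 0.068  0.368 ] yaw 72.16 down [-1.2e-03  2.0e-04 -1.0e+00] F [0.35 0.09 1.56] M [-0.168  0.043  0.146] gap 0.0175 j6 -1.275 e6 0.141
```

Request:
servo_tool --commands '[[[0,0,0],[0,0.4,0]],[[0,0,0],[0,0.8,0]],[[0,0,0],[0,0.8,0]],[[0,0,0],[0,0.8,0]],[[0,0,0],[0,0.8,0]],[[0,0,0],[0,0.8,0]],[[0,0,0],[0,0.8,0]],[[0,0,0],[0,0.8,0]]]'

```text
time_s: 25.37
tcp_pos: [0.5332, 0.068, 0.3679]
ee_rot: [[0.32, -0.001, -0.948], [0.948, 0.0, 0.32], [-0.0, -1.0, 0.001]]
contact_force: [0.6, -0.2, 3.3]
finger_gap: 0.0179
```

```bash
python3 -c "
from h import *
brief()"
```

```text
t 25.37 tcp [0.5332 0.068  0.3679] yaw 71.36 down [-1.3e-03  2.0e-04 -1.0e+00] F [ 0.64 -0.21  3.34] M [-0.152 -0.065  0.212] gap 0.0179 j6 -1.261 e6 0.186
```

Request:
servo_tool --commands '[[[0,-0.03,0],[0,0.2,0]],[[0,-0.03,0],[0,0.4,0]],[[0,-0.03,0],[0,0.4,0]],[[0,-0.03,0],[0,0.4,0]],[[0,-0.03,0],[0,0.4,0]],[[0,-0.03,0],[0,0.4,0]],[[0,-0.03,0],[0,0.4,0]],[[0,-0.03,0],[0,0.4,0]]]'

```text
time_s: 26.03
tcp_pos: [0.5331, 0.0681, 0.368]
ee_rot: [[0.326, -0.002, -0.945], [0.945, 0.0, 0.326], [-0.0, -1.0, 0.002]]
contact_force: [1.6, -0.2, 0.8]
finger_gap: 0.0175
```

```bash
python3 -c "
from h import *
brief()"
```

```text
t 26.03 tcp [0.5331 0.0681 0.368 ] yaw 70.96 down [-1.8e-03  2.0e-04 -1.0e+00] F [ 1.59 -0.16  0.84] M [-0.143 -0.29   0.277] gap 0.0175 j6 -1.254 e6 0.227
```

Request:
servo_tool --commands '[[[0,0,0],[0,0.4,0]],[[0,0,0],[0,0.8,0]],[[0,0,0],[0,0.8,0]],[[0,0,0],[0,0.8,0]],[[0,0,0],[0,0.8,0]],[[0,0,0],[0,0.8,0]],[[0,0,0],[0,0.8,0]],[[0,0,0],[0,0.8,0]]]'

```text
time_s: 26.7
tcp_pos: [0.5331, 0.068, 0.368]
ee_rot: [[0.339, -0.002, -0.941], [0.941, 0.0, 0.339], [-0.0, -1.0, 0.002]]
contact_force: [1.5, -0.5, -1.2]
finger_gap: 0.0178
```

```bash
python3 -c "
from h import *
brief()"
```

```text
t 26.7 tcp [0.5331 0.068  0.368 ] yaw 70.16 down [-1.8e-03  2.0e-04 -1.0e+00] F [ 1.55 -0.5  -1.22] M [-0.046 -0.454  0.388] gap 0.0178 j6 -1.24 e6 0.32
```

Request:
servo_tool --commands '[[[0,0,0],[0,0.5,0]],[[0,0,0],[0,1.0,0]],[[0,0,0],[0,1.0,0]],[[0,0,0],[0,1.0,0]],[[0,0,0],[0,1.0,0]],[[0,0,0],[0,1.0,0]],[[0,0,0],[0,1.0,0]],[[0,0,0],[0,1.0,0]]]'

```text
time_s: 27.37
tcp_pos: [0.5331, 0.068, 0.368]
ee_rot: [[0.356, -0.002, -0.935], [0.935, 0.0, 0.356], [-0.0, -1.0, 0.002]]
contact_force: [2.0, 0.2, -1.0]
finger_gap: 0.018
```

```bash
python3 -c "
from h import *
brief();delta([.651,.0181,.398],120)"
```

```text
t 27.37 tcp [0.5331 0.068  0.368 ] yaw 69.16 down [-1.8e-03  2.0e-04 -1.0e+00] F [ 2.    0.18 -1.02] M [ 0.015 -0.484  0.432] gap 0.018 j6 -1.223 e6 0.455
shift cm [ -0.48  -3.02 -12.79] rot deg [-1.100e-01 -5.084e+01  2.000e-02] t 27.3667
```

Request:
servo_tool --commands '[[[0,0,0],[0,-7,0]],[[0,-3.2,0],[0,-9,0]],[[-0.1,-3.4,-1.5],[0,-16,0]],[[-0.3,-3.4,-5.5],[0,-23,0]],[[-0.5,-3.4,-9.5],[0,-30,0]],[[-0.65,-3.4,-12.7],[0,-37,0]],[[-0.65,-3.0,-12.7],[0,-44,0]],[[-0.65,-3.0,-12.7],[0,-51,0]]]'

```text
time_s: 28.03
tcp_pos: [0.6505, 0.0155, 0.3949]
ee_rot: [[-0.506, -0.007, -0.863], [0.863, 0.001, -0.506], [0.004, -1.0, 0.006]]
contact_force: [-0.3, 0.4, -2.6]
finger_gap: 0.0178
```

```bash
python3 -c "
from h import *
brief();delta([.6492,.0169,.379],120)"
```

```text
t 28.03 tcp [0.6505 0.0155 0.3949] yaw 120.37 down [-6.9e-03  8.0e-04 -1.0e+00] F [-0.29  0.38 -2.59] M [0.14  0.142 0.05 ] gap 0.0178 j6 -2.195 e6 1.904
shift cm [0.18 1.59 0.03] rot deg [-0.32  0.37  0.24] t 28.0333
```

Request:
servo_tool --commands '[[[0.1,0.5,0],[0,0,0]],[[0.1,1.0,0],[0,0,0]],[[0.1,1.4,0],[0,0,0]],[[0.1,1.5,0],[0,0,0]],[[0.1,1.5,0],[0,0,0]],[[0.1,1.5,0],[0,0,0]],[[0.1,1.5,0],[0,0,0]],[[0.1,1.5,0],[0,0,0]]]'

```text
time_s: 28.7
tcp_pos: [0.649, 0.0177, 0.3833]
ee_rot: [[-0.502, -0.001, -0.865], [0.865, 0.0, -0.502], [0.001, -1.0, 0.001]]
contact_force: [0.3, -0.7, -3.0]
finger_gap: 0.0177
```

```bash
python3 -c "
from h import *
brief();delta([.6492,.0169,.3735],120)"
```

```text
t 28.7 tcp [0.649  0.0177 0.3833] yaw 120.14 down [-1.e-03  1.e-04 -1.e+00] F [ 0.29 -0.67 -3.01] M [0.065 0.012 0.012] gap 0.0177 j6 -2.188 e6 0.009
shift cm [-0.08  0.98  0.02] rot deg [-0.04  0.14  0.03] t 28.7
```

Request:
servo_tool --commands '[[[-0.08,0.3,0.02],[0,0,0]],[[-0.08,0.5,0.02],[0,0,0]],[[-0.08,0.7,0.02],[0,0,0]],[[-0.08,0.8,0.02],[0,0,0]],[[-0.08,0.9,0.02],[0,0,0]],[[-0.08,1.0,0.02],[0,0,0]],[[-0.08,1.0,0.02],[0,0,0]],[[-0.08,1.0,0.02],[0,0,0]]]'

```text
time_s: 29.37
tcp_pos: [0.6491, 0.0168, 0.3727]
ee_rot: [[-0.502, -0.002, -0.865], [0.865, -0.0, -0.502], [0.001, -1.0, 0.002]]
contact_force: [-0.2, -1.0, -3.9]
finger_gap: 0.0175
```

```bash
python3 -c "
from h import *
brief();delta([.6492,.0169,.3682],120)"
```

```text
t 29.37 tcp [0.6491 0.0168 0.3727] yaw 120.16 down [-0.0025 -0.     -1.    ] F [-0.16 -1.03 -3.93] M [-0.223  0.357 -0.003] gap 0.0175 j6 -2.189 e6 0.007
shift cm [ 0.01  0.45 -0.02] rot deg [-0.12  0.16  0.07] t 29.3667
```

Request:
servo_tool --commands '[[[0,0.3,0.02],[0,0,0]],[[0.02,0.45,0.02],[0,5,0]],[[0.04,0.45,0.02],[0,12,0]],[[0.06,0.45,0.02],[0,19,0]],[[0.09,0.45,0.01],[0,26,0]],[[0.11,0.45,0],[0,33,0]],[[0.14,0.45,-0.02],[0,40,0]],[[0.16,0.45,-0.04],[0,46,0]]]'

```text
time_s: 30.03
tcp_pos: [0.6485, 0.0187, 0.3681]
ee_rot: [[0.278, -0.003, -0.96], [0.96, 0.001, 0.278], [-0.0, -1.0, 0.003]]
contact_force: [-2.9, 0.4, -1.6]
finger_gap: 0.0176
```

```bash
python3 -c "
from h import *
brief()"
```

```text
t 30.03 tcp [0.6485 0.0187 0.3681] yaw 73.84 down [-2.8e-03  8.0e-04 -1.0e+00] F [-2.92  0.45 -1.59] M [0.134 0.584 0.179] gap 0.0176 j6 -1.378 e6 -1.267
```

Request:
servo_tool --commands '[[[0,0,0.06],[0,0.5,0]],[[0,0,0.06],[0,1,0]],[[0,0,0.06],[0,1.5,0]],[[0,0,0.06],[0,1.5,0]],[[0,0,0.06],[0,1.5,0]],[[0,0,0.06],[0,1.5,0]],[[0,0,0.06],[0,1.5,0]],[[0,0,0.06],[0,1.5,0]]]'

```text
time_s: 30.7
tcp_pos: [0.6481, 0.0188, 0.3682]
ee_rot: [[0.298, -0.002, -0.955], [0.955, 0.001, 0.298], [-0.0, -1.0, 0.002]]
contact_force: [-1.5, 1.8, -5.2]
finger_gap: 0.0177
```

```bash
python3 -c "
from h import *
brief()"
```

```text
t 30.7 tcp [0.6481 0.0188 0.3682] yaw 72.69 down [-2.1e-03  6.0e-04 -1.0e+00] F [-1.52  1.79 -5.24] M [0.443 0.249 0.17 ] gap 0.0177 j6 -1.358 e6 0.148
```

Request:
servo_tool --commands '[[[0.02,0,0.02],[0,0.5,0]],[[0.02,0,0.02],[0,1,0]],[[0.02,0,0.02],[0,1.2,0]],[[0.02,0,0.02],[0,1.2,0]],[[0.02,0,0.02],[0,1.2,0]],[[0.02,0,0.02],[0,1.2,0]],[[0.02,0,0.02],[0,1.2,0]],[[0.02,0,0.02],[0,1.2,0]]]'

```text
time_s: 31.37
tcp_pos: [0.6481, 0.0189, 0.3682]
ee_rot: [[0.318, -0.002, -0.948], [0.948, 0.0, 0.318], [-0.0, -1.0, 0.002]]
contact_force: [-1.2, 1.8, -6.2]
finger_gap: 0.0178
```

```bash
python3 -c "
from h import *
brief()"
```

```text
t 31.37 tcp [0.6481 0.0189 0.3682] yaw 71.46 down [-1.9e-03  3.0e-04 -1.0e+00] F [-1.18  1.8  -6.23] M [0.454 0.038 0.195] gap 0.0178 j6 -1.336 e6 0.188
```

Request:
servo_tool --commands '[[[0.02,0,0],[0,0.5,0]],[[0.02,0,0],[0,1,0]],[[0.02,0,0],[0,1.2,0]],[[0.02,0,0],[0,1.2,0]],[[0.02,0,0],[0,1.2,0]],[[0.02,0,0],[0,1.2,0]],[[0.02,0,0],[0,1.2,0]],[[0.02,0,0],[0,1.2,0]]]'

```text
time_s: 32.03
tcp_pos: [0.6481, 0.019, 0.3682]
ee_rot: [[0.338, -0.002, -0.941], [0.941, 0.0, 0.338], [-0.001, -1.0, 0.002]]
contact_force: [0.2, 1.5, -9.0]
finger_gap: 0.0177
```

```bash
python3 -c "
from h import *
brief()"
```

```text
t 32.03 tcp [0.6481 0.019  0.3682] yaw 70.26 down [-2.e-03  2.e-04 -1.e+00] F [ 0.24  1.52 -8.96] M [0.288 0.078 0.335] gap 0.0177 j6 -1.315 e6 0.319
```

Request:
servo_tool --commands '[[[0,0,0],[0,0.5,0]],[[0,0,0],[0,1,0]],[[0,0,0],[0,1.1,0]],[[0,0,0],[0,1.1,0]],[[0,0,0],[0,1.1,0]],[[0,0,0],[0,1.1,0]],[[0,0,0],[0,1.1,0]],[[0,0,0],[0,1.1,0]]]'

```text
time_s: 32.7
tcp_pos: [0.6481, 0.0191, 0.3683]
ee_rot: [[0.356, -0.002, -0.935], [0.935, 0.0, 0.356], [-0.0, -1.0, 0.002]]
contact_force: [0.1, 2.4, -9.2]
finger_gap: 0.0176
```

```bash
python3 -c "
from h import *
brief()"
```

```text
t 32.7 tcp [0.6481 0.0191 0.3683] yaw 69.16 down [-1.9e-03  2.0e-04 -1.0e+00] F [ 0.08  2.37 -9.24] M [0.341 0.013 0.491] gap 0.0176 j6 -1.296 e6 0.469
```

Request:
servo_tool --commands '[[[0,0,0],[0,-7,0]],[[0,-3.2,0],[0,-9,0]],[[-0.8,-3.2,0.8],[0,-16,0]],[[-3.5,-3.2,3.6],[0,-23,0]],[[-6,-3.2,6.1],[0,-30,0]],[[-6.25,-3.0,6.4],[0,-37,0]],[[-6.25,-2.6,6.4],[0,-44,0]],[[-6.25,-2.4,6.4],[0,-51,0]]]'

```text
time_s: 33.37
tcp_pos: [0.5657, -0.0174, 0.3945]
ee_rot: [[-0.506, 0.003, -0.863], [0.863, -0.001, -0.506], [-0.002, -1.0, -0.002]]
contact_force: [0.4, -0.6, -3.7]
finger_gap: 0.018
```

```bash
python3 -c "
from h import *
brief();delta([.5663,-.0166,.379],120.5)"
```

```text
t 33.37 tcp [ 0.5657 -0.0174  0.3945] yaw 120.4 down [ 0.0026 -0.0011 -1.    ] F [ 0.45 -0.56 -3.71] M [ 0.063  0.069 -0.006] gap 0.018 j6 -2.267 e6 1.934
shift cm [ 0.04  1.55 -0.09] rot deg [ 0.09 -0.1  -0.13] t 33.3667
```

Request:
servo_tool --commands '[[[0.03,0.5,0],[0,0,0]],[[0.03,1.0,0],[0,0,0]],[[0.03,1.4,0],[0,0,0]],[[0.03,1.5,0],[0,0,0]],[[0.03,1.5,0],[0,0,0]],[[0.03,1.5,0],[0,0,0]],[[0.03,1.5,0],[0,0,0]],[[0.03,1.5,0],[0,0,0]]]'

```text
time_s: 34.03
tcp_pos: [0.566, -0.0163, 0.3777]
ee_rot: [[-0.502, -0.001, -0.865], [0.865, 0.0, -0.502], [0.001, -1.0, 0.001]]
contact_force: [-0.9, 0.5, -4.6]
finger_gap: 0.0178
```

```bash
python3 -c "
from h import *
brief();delta([.5663,-.0166,.3735],120.5)"
```

```text
t 34.03 tcp [ 0.566  -0.0163  0.3777] yaw 120.14 down [-1.2e-03  1.0e-04 -1.0e+00] F [-0.88  0.46 -4.58] M [0.026 0.076 0.025] gap 0.0178 j6 -2.261 e6 0.008
shift cm [-0.04  0.42 -0.01] rot deg [-0.06 -0.36  0.04] t 34.0333
```

Request:
servo_tool --commands '[[[-0.04,0.1,0],[0,-0.5,0]],[[-0.04,0.2,0],[0,-0.5,0]],[[-0.04,0.3,0],[0,-0.5,0]],[[-0.04,0.4,0],[0,-0.5,0]],[[-0.04,0.45,0],[0,-0.5,0]],[[-0.04,0.5,0],[0,-0.5,0]],[[-0.04,0.5,0],[0,-0.5,0]],[[-0.04,0.5,0],[0,-0.5,0]]]'

```text
time_s: 34.7
tcp_pos: [0.5661, -0.0167, 0.3724]
ee_rot: [[-0.51, -0.002, -0.86], [0.86, 0.0, -0.51], [0.001, -1.0, 0.002]]
contact_force: [-0.6, 0.3, -2.8]
finger_gap: 0.0177
```

```bash
python3 -c "
from h import *
brief();delta([.5663,-.0166,.3682],120.5)"
```

```text
t 34.7 tcp [ 0.5661 -0.0167  0.3724] yaw 120.66 down [-2.1e-03  2.0e-04 -1.0e+00] F [-0.63  0.33 -2.84] M [-0.043  0.206  0.041] gap 0.0177 j6 -2.271 e6 0.004
shift cm [-0.    0.42 -0.03] rot deg [-0.1   0.16  0.07] t 34.7
```

Request:
servo_tool --commands '[[[0,0.3,0.02],[0,0,0]],[[0.02,0.42,0.02],[0,5,0]],[[0.04,0.42,0.02],[0,12,0]],[[0.07,0.42,0.02],[0,19,0]],[[0.1,0.42,0.01],[0,26,0]],[[0.13,0.42,0],[0,33,0]],[[0.16,0.42,-0.02],[0,40,0]],[[0.19,0.42,-0.04],[0,46.5,0]]]'

```text
time_s: 35.37
tcp_pos: [0.5654, -0.0146, 0.3682]
ee_rot: [[0.278, -0.002, -0.96], [0.96, 0.001, 0.278], [0.0, -1.0, 0.002]]
contact_force: [-1.2, 0.8, -2.9]
finger_gap: 0.0174
```

```bash
python3 -c "
from h import *
brief()"
```

```text
t 35.37 tcp [ 0.5654 -0.0146  0.3682] yaw 73.83 down [-2.2e-03  9.0e-04 -1.0e+00] F [-1.23  0.77 -2.94] M [0.289 0.233 0.139] gap 0.0174 j6 -1.45 e6 -1.521
```

Request:
servo_tool --commands '[[[0.02,0,0.02],[0,0.5,0]],[[0.02,0,0.02],[0,1,0]],[[0.02,0,0.02],[0,1.5,0]],[[0.02,0,0.02],[0,1.6,0]],[[0.02,0,0.02],[0,1.6,0]],[[0.02,0,0.02],[0,1.6,0]],[[0.02,0,0.02],[0,1.6,0]],[[0.02,0,0.02],[0,1.6,0]]]'

```text
time_s: 36.03
tcp_pos: [0.5653, -0.0145, 0.3682]
ee_rot: [[0.299, -0.002, -0.954], [0.954, 0.001, 0.299], [-0.0, -1.0, 0.002]]
contact_force: [-0.8, 2.5, -4.2]
finger_gap: 0.0178
```

```bash
python3 -c "
from h import *
brief()"
```

```text
t 36.03 tcp [ 0.5653 -0.0145  0.3682] yaw 72.59 down [-2.e-03  6.e-04 -1.e+00] F [-0.78  2.5  -4.18] M [0.547 0.184 0.144] gap 0.0178 j6 -1.428 e6 0.149
```

Request:
servo_tool --commands '[[[0.03,0,0.01],[0,0.5,0]],[[0.03,0,0.01],[0,1,0]],[[0.03,0,0.01],[0,1.2,0]],[[0.03,0,0.01],[0,1.2,0]],[[0.03,0,0.01],[0,1.2,0]],[[0.03,0,0.01],[0,1.2,0]],[[0.03,0,0.01],[0,1.2,0]],[[0.03,0,0.01],[0,1.2,0]]]'

```text
time_s: 36.7
tcp_pos: [0.5653, -0.0143, 0.3683]
ee_rot: [[0.32, -0.002, -0.948], [0.948, 0.0, 0.32], [-0.0, -1.0, 0.002]]
contact_force: [-1.3, 1.7, -4.5]
finger_gap: 0.0177
```

```bash
python3 -c "
from h import *
brief()"
```

```text
t 36.7 tcp [ 0.5653 -0.0143  0.3683] yaw 71.36 down [-1.9e-03  2.0e-04 -1.0e+00] F [-1.32  1.66 -4.54] M [0.449 0.171 0.159] gap 0.0177 j6 -1.406 e6 0.191
```

Same knee again (0.19 at w = -18.6).

Request:
servo_tool --commands '[[[0.02,0,0.01],[0,0.5,0]],[[0.02,0,0.01],[0,1,0]],[[0.02,0,0.01],[0,1.2,0]],[[0.02,0,0.01],[0,1.2,0]],[[0.02,0,0.01],[0,1.2,0]],[[0.02,0,0.01],[0,1.2,0]],[[0.02,0,0.01],[0,1.2,0]],[[0.02,0,0.01],[0,1.2,0]]]'

```text
time_s: 37.37
tcp_pos: [0.5653, -0.0141, 0.3682]
ee_rot: [[0.339, -0.002, -0.941], [0.941, 0.0, 0.339], [-0.001, -1.0, 0.002]]
contact_force: [-1.3, 0.4, -5.0]
finger_gap: 0.0176
```

```bash
python3 -c "
from h import *
brief()"
```

```text
t 37.37 tcp [ 0.5653 -0.0141  0.3682] yaw 70.16 down [-1.9e-03  1.0e-04 -1.0e+00] F [-1.31  0.44 -5.  ] M [0.224 0.122 0.341] gap 0.0176 j6 -1.385 e6 0.323
```

Request:
servo_tool --commands '[[[0,0,0],[0,0.5,0]],[[0,0,0],[0,1,0]],[[0,0,0],[0,1.1,0]],[[0,0,0],[0,1.1,0]],[[0,0,0],[0,1.1,0]],[[0,0,0],[0,1.1,0]],[[0,0,0],[0,1.1,0]],[[0,0,0],[0,1.1,0]]]'

```text
time_s: 38.03
tcp_pos: [0.5653, -0.0141, 0.3682]
ee_rot: [[0.357, -0.002, -0.934], [0.934, 0.0, 0.357], [-0.001, -1.0, 0.002]]
contact_force: [-0.3, 0.6, -7.1]
finger_gap: 0.0178
```

```bash
python3 -c "
from h import *
brief();delta([.6157,.0992,.398],120)"
```

```text
t 38.03 tcp [ 0.5653 -0.0141  0.3682] yaw 69.06 down [-1.9e-03  2.0e-04 -1.0e+00] F [-0.27  0.63 -7.06] M [0.268 0.106 0.468] gap 0.0178 j6 -1.366 e6 0.474
shift cm [12.38 -2.98 -0.66] rot deg [-1.100e-01 -5.094e+01  2.000e-02] t 38.0333
```

Request:
servo_tool --commands '[[[0,0,0],[0,-7,0]],[[0,-3.4,0],[0,-9,0]],[[1.5,-3.6,-0.1],[0,-16,0]],[[5.4,-3.6,-0.3],[0,-23,0]],[[9.2,-3.6,-0.5],[0,-30,0]],[[12.3,-3.4,-0.65],[0,-37,0]],[[12.3,-2.9,-0.65],[0,-44,0]],[[12.3,-2.6,-0.65],[0,-51,0]]]'

```text
time_s: 38.7
tcp_pos: [0.6159, 0.1003, 0.3945]
ee_rot: [[-0.508, 0.0, -0.861], [0.861, 0.0, -0.508], [-0.0, -1.0, -0.0]]
contact_force: [-0.7, -0.1, -3.0]
finger_gap: 0.0177
```

```bash
python3 -c "
from h import *
brief();delta([.6156,.0990,.379],120)"
```

```text
t 38.7 tcp [0.6159 0.1003 0.3945] yaw 120.52 down [ 3.e-04  1.e-04 -1.e+00] F [-0.75 -0.05 -3.  ] M [-0.065  0.058  0.029] gap 0.0177 j6 -2.065 e6 2.047
shift cm [-0.1   1.55  0.1 ] rot deg [ 0.02  0.52 -0.  ] t 38.7
```

Request:
servo_tool --commands '[[[-0.05,0.5,0.05],[0,0,0]],[[-0.05,1.0,0.05],[0,0,0]],[[-0.05,1.4,0.05],[0,0,0]],[[-0.05,1.5,0.05],[0,0,0]],[[-0.05,1.5,0.05],[0,0,0]],[[-0.05,1.5,0.05],[0,0,0]],[[-0.05,1.5,0.05],[0,0,0]],[[-0.05,1.5,0.05],[0,0,0]]]'

```text
time_s: 39.37
tcp_pos: [0.6152, 0.0977, 0.3797]
ee_rot: [[-0.5, -0.001, -0.866], [0.866, 0.0, -0.5], [0.001, -1.0, 0.001]]
contact_force: [-0.2, -0.9, -2.9]
finger_gap: 0.0174
```

```bash
python3 -c "
from h import *
brief();delta([.6156,.0990,.3735],120)"
```

```text
t 39.37 tcp [0.6152 0.0977 0.3797] yaw 120.02 down [-1.e-03  2.e-04 -1.e+00] F [-0.22 -0.87 -2.9 ] M [0.051 0.052 0.031] gap 0.0174 j6 -2.06 e6 0.008
shift cm [ 0.1   0.62 -0.1 ] rot deg [-0.04  0.02  0.04] t 39.3667
```

Request:
servo_tool --commands '[[[0.1,0.1,-0.09],[0,0,0]],[[0.1,0.3,-0.09],[0,0,0]],[[0.1,0.4,-0.09],[0,0,0]],[[0.1,0.5,-0.09],[0,0,0]],[[0.1,0.6,-0.09],[0,0,0]],[[0.1,0.7,-0.09],[0,0,0]],[[0.1,0.7,-0.09],[0,0,0]],[[0.1,0.7,-0.09],[0,0,0]]]'

```text
time_s: 40.03
tcp_pos: [0.6154, 0.0991, 0.3721]
ee_rot: [[-0.501, -0.002, -0.865], [0.865, 0.0, -0.501], [0.001, -1.0, 0.002]]
contact_force: [-1.3, 0.1, -3.5]
finger_gap: 0.0176
```

```bash
python3 -c "
from h import *
brief();delta([.6156,.0990,.3682],120)"
```

```text
t 40.03 tcp [0.6154 0.0991 0.3721] yaw 120.06 down [-2.e-03  1.e-04 -1.e+00] F [-1.27  0.06 -3.5 ] M [-0.026  0.147  0.019] gap 0.0176 j6 -2.059 e6 -0.001
shift cm [-0.02  0.39 -0.01] rot deg [-0.1   0.06  0.06] t 40.0333
```

Request:
servo_tool --commands '[[[0,0.3,0.02],[0,0,0]],[[0.02,0.39,0.02],[0,5,0]],[[0.04,0.39,0.02],[0,12,0]],[[0.07,0.39,0.02],[0,19,0]],[[0.1,0.39,0.01],[0,26,0]],[[0.13,0.39,0],[0,33,0]],[[0.16,0.39,-0.01],[0,40,0]],[[0.2,0.39,-0.03],[0,46,0]]]'

```text
time_s: 40.7
tcp_pos: [0.6146, 0.1013, 0.3679]
ee_rot: [[0.28, -0.002, -0.96], [0.96, 0.001, 0.28], [0.0, -1.0, 0.002]]
contact_force: [0.4, 1.4, -4.0]
finger_gap: 0.0177
```

```bash
python3 -c "
from h import *
brief()"
```

```text
t 40.7 tcp [0.6146 0.1013 0.3679] yaw 73.74 down [-2.2e-03  8.0e-04 -1.0e+00] F [ 0.41  1.43 -4.  ] M [ 0.239 -0.099  0.158] gap 0.0177 j6 -1.247 e6 -1.273
```

Request:
servo_tool --commands '[[[0.01,0,0.01],[0,0.5,0]],[[0.01,0,0.01],[0,1,0]],[[0.01,0,0.01],[0,1.5,0]],[[0.01,0,0.01],[0,1.5,0]],[[0.01,0,0.01],[0,1.5,0]],[[0.01,0,0.01],[0,1.5,0]],[[0.01,0,0.01],[0,1.5,0]],[[0.01,0,0.01],[0,1.5,0]]]'

```text
time_s: 41.37
tcp_pos: [0.6146, 0.1013, 0.368]
ee_rot: [[0.299, -0.002, -0.954], [0.954, 0.001, 0.299], [-0.0, -1.0, 0.002]]
contact_force: [0.7, 2.8, -9.0]
finger_gap: 0.0178
```

```bash
python3 -c "
from h import *
brief()"
```

```text
t 41.37 tcp [0.6146 0.1013 0.368 ] yaw 72.59 down [-2.3e-03  5.0e-04 -1.0e+00] F [ 0.65  2.79 -9.01] M [ 0.7   -0.175  0.121] gap 0.0178 j6 -1.227 e6 0.152
```

Request:
servo_tool --commands '[[[0.04,0.03,0],[0,0.5,0]],[[0.04,0.03,0],[0,1,0]],[[0.04,0.03,0],[0,1.2,0]],[[0.04,0.03,0],[0,1.2,0]],[[0.04,0.03,0],[0,1.2,0]],[[0.04,0.03,0],[0,1.2,0]],[[0.04,0.03,0],[0,1.2,0]],[[0.04,0.03,0],[0,1.2,0]]]'

```text
time_s: 42.03
tcp_pos: [0.6147, 0.1015, 0.368]
ee_rot: [[0.32, -0.002, -0.948], [0.948, 0.0, 0.32], [-0.0, -1.0, 0.002]]
contact_force: [0.1, 0.6, -8.4]
finger_gap: 0.0179
```

```bash
python3 -c "
from h import *
brief()"
```

```text
t 42.03 tcp [0.6147 0.1015 0.368 ] yaw 71.36 down [-2.e-03  2.e-04 -1.e+00] F [ 0.13  0.56 -8.37] M [0.495 0.048 0.17 ] gap 0.0179 j6 -1.205 e6 0.197
```

Request:
servo_tool --commands '[[[0.02,0,0],[0,0.5,0]],[[0.02,0,0],[0,1,0]],[[0.02,0,0],[0,1.2,0]],[[0.02,0,0],[0,1.2,0]],[[0.02,0,0],[0,1.2,0]],[[0.02,0,0],[0,1.2,0]],[[0.02,0,0],[0,1.2,0]],[[0.02,0,0],[0,1.2,0]]]'

```text
time_s: 42.7
tcp_pos: [0.6148, 0.1016, 0.368]
ee_rot: [[0.339, -0.002, -0.941], [0.941, 0.0, 0.339], [-0.001, -1.0, 0.002]]
contact_force: [-0.1, 0.9, -8.7]
finger_gap: 0.0176
```

```bash
python3 -c "
from h import *
brief()"
```

```text
t 42.7 tcp [0.6148 0.1016 0.368 ] yaw 70.16 down [-2.e-03  1.e-04 -1.e+00] F [-0.06  0.89 -8.69] M [0.308 0.187 0.366] gap 0.0176 j6 -1.184 e6 0.332
```

Request:
servo_tool --commands '[[[0,0,0],[0,0.5,0]],[[0,0,0],[0,1,0]],[[0,0,0],[0,1.0,0]],[[0,0,0],[0,1.0,0]],[[0,0,0],[0,1.0,0]],[[0,0,0],[0,1.0,0]],[[0,0,0],[0,1.0,0]],[[0,0,0],[0,1.0,0]]]'

```text
time_s: 43.37
tcp_pos: [0.6148, 0.1017, 0.368]
ee_rot: [[0.356, -0.002, -0.935], [0.935, 0.0, 0.356], [-0.001, -1.0, 0.002]]
contact_force: [-0.6, 1.4, -8.8]
finger_gap: 0.0179
```

```bash
python3 -c "
from h import *
brief()"
```

```text
t 43.37 tcp [0.6148 0.1017 0.368 ] yaw 69.16 down [-1.9e-03  2.0e-04 -1.0e+00] F [-0.62  1.37 -8.78] M [0.208 0.253 0.486] gap 0.0179 j6 -1.166 e6 0.467
```

Request:
servo_tool --commands '[[[0,0,0],[0,-7,0]],[[0,-3.4,0],[0,-9,0]],[[-0.8,-4.2,-1.8],[0,-16,0]],[[-2.6,-4.2,-5.4],[0,-21,0]],[[-3.5,-4.2,-7.4],[0,-21,0]],[[-3.5,-4.2,-7.4],[0,-21,0]],[[-3.5,-4.2,-7.4],[0,-21,0]],[[-3.5,-4.2,-7.4],[0,-21,0]]]'

```text
time_s: 44.03
tcp_pos: [0.6714, 0.0427, 0.4106]
ee_rot: [[-0.002, -0.001, -1.0], [1.0, 0.0, -0.002], [0.0, -1.0, 0.001]]
contact_force: [-0.5, 1.0, -4.0]
finger_gap: 0.018
```

```bash
python3 - <<'E'
from h import *
from meas import dots
from yaw import hexyaw
brief();snap('wrist','w8')
P=dots('w8',[(308,53),(215,94),(254,184),(341,150)],w=7)
hexyaw('w8',P,'c13')
im,K,V=load('w8')
cx,cy,N,h=.545,-.235,560,.07
im3,K3,V3=load('w3')
for nm,I,k,v,z in(('c14',im3,K3,V3,.045),):
    cx,cy=.54,-.28
    S=np.float32([proj(k,v,[cx+a,cy+b,z]) for a,b in[(-.1,-.12),(-.1,.12),(.1,.12),(.1,-.12)]])
    H=cv2.getPerspectiveTransform(S,np.float32([[0,0],[720,0],[720,600],[0,600]])); cv2.imwrite('pics/'+nm+'.png',cv2.warpPerspective(I,H,(720,600),flags=cv2.INTER_CUBIC))
E
```

```text
t 44.03 tcp [0.6714 0.0427 0.4106] yaw 90.11 down [-6.e-04  4.e-04 -1.e+00] F [-0.46  0.99 -4.02] M [0.053 0.05  0.004] gap 0.018 j6 -1.623 e6 -0.003
[307.67  52.98] [0.5363 0.067  0.108 ] area px 97.140625
[214.4  93.9] [ 0.5692 -0.0154  0.108 ] area px 87.796875
[253.61 184.61] [0.6516 0.0177 0.108 ] area px 69.078125
[340.11 150.2 ] [0.6185 0.1    0.108 ] area px 76.109375
[(np.float64(51.2), np.float64(0.57)), (np.float64(53.2), np.float64(0.28)), (np.float64(52.1), np.float64(0.35))]
[(np.float64(50.6), np.float64(0.53)), (np.float64(54.0), np.float64(0.39)), (np.float64(53.6), np.float64(0.39))]
[(np.float64(50.0), np.float64(0.57)), (np.float64(50.2), np.float64(0.43)), (np.float64(50.0), np.float64(0.42))]
[(np.float64(51.8), np.float64(0.53)), (np.float64(56.2), np.float64(0.35)), (np.float64(54.4), np.float64(0.36))]
```

View pics/c14.png

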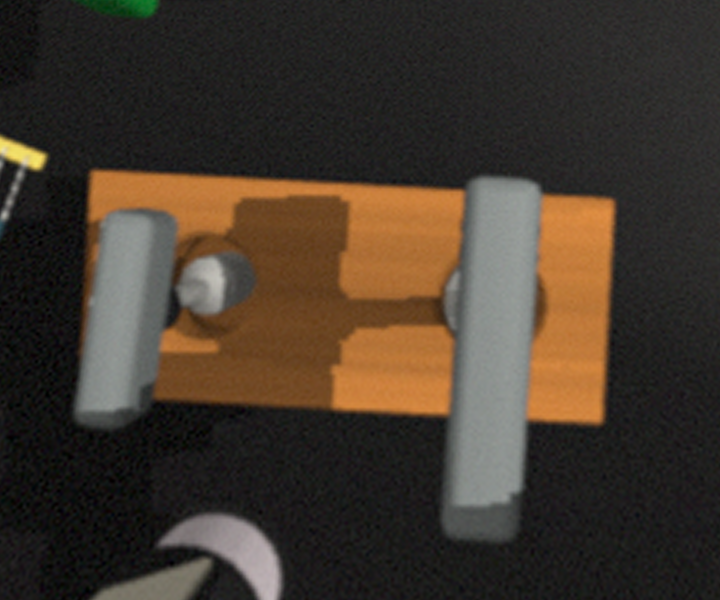

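View pics/w8.png

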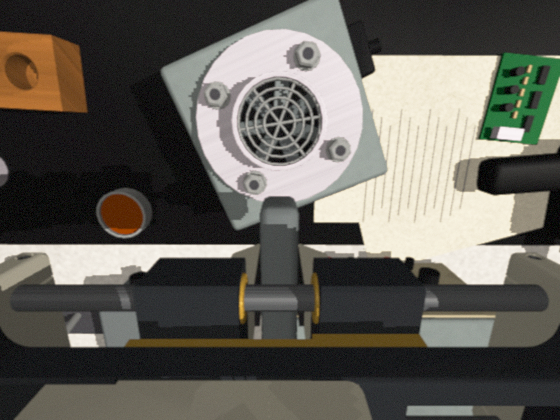

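Request:
servo_tool --commands '[[[-3.7,0,1.8],[0,0,0]],[[-7.4,0,3.6],[0,0,0]],[[-11.1,0,5.4],[0,3.5,0]],[[-14.8,0,7.2],[0,3.5,0]],[[-18.5,0,9],[0,3.5,0]],[[-22.2,0,10.8],[0,3.5,0]],[[-25.9,0,12.6],[0,3.5,0]],[[-27.8,0,13.4],[0,3.5,0]]]'

```text
time_s: 44.75
tcp_pos: [0.5361, -0.2382, 0.4111]
ee_rot: [[0.06, -0.001, -0.998], [0.998, -0.002, 0.06], [-0.002, -1.0, 0.001]]
contact_force: [1.5, 0.0, -2.2]
finger_gap: 0.0177
```

```bash
python3 - <<'E'
from h import *
brief();snap('wrist','w9');snap('side','s9');brief();delta([.5375,-.2353,.335],86.6)
im,K,V=load('w8'); print('proj pred hole',proj(K,V,[.541,-.2358,.045]))
crop('w8','c15',0,20,100,120,5); crop('s9','c16',270,200,390,340,4)
E
```

```text
t 44.75 tcp [ 0.5361 -0.2382  0.4111] yaw 86.56 down [-0.0015 -0.002  -1.    ] F [ 1.52  0.04 -2.22] M [-0.014 -0.024 -0.043] gap 0.0177 j6 -2.058 e6 0.096
t 44.85 tcp [ 0.5367 -0.238   0.411 ] yaw 86.44 down [-0.001  -0.0015 -1.    ] F [ 0.23 -0.3  -3.29] M [ 0.009 -0.025 -0.007] gap 0.0176 j6 -2.056 e6 -0.426
shift cm [ 0.29  7.6  -0.07] rot deg [-0.05 -0.16 -0.09] t 44.85
proj pred hole [19.38028503 71.08040213]
```

View pics/c15.png

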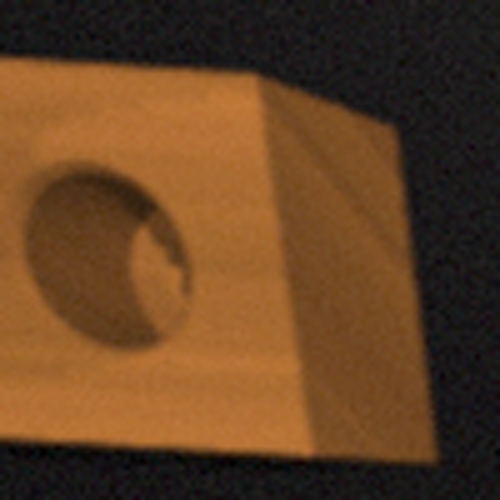

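View pics/c16.png

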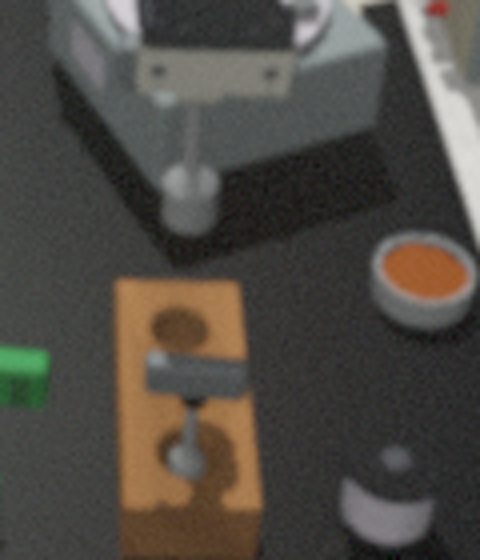

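View pics/w9.png

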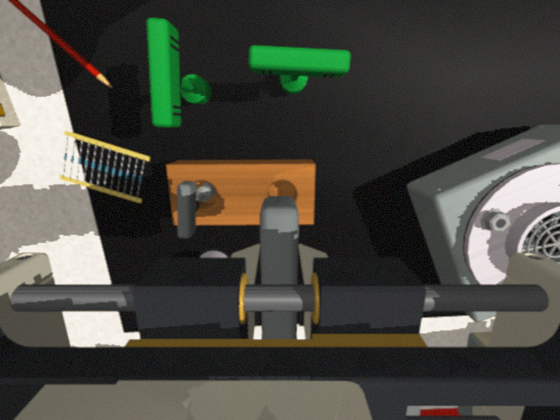

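```bash
python3 - <<'E'
from h import *
im,K,V=load('s9'); print('side hole',onz(K,V,315,282,.045)); print('side socket bottom ctr', onz(K,V,270+190/4,200+227/4,.142))
print('small wrench/hole side', onz(K,V,270+200/4,200+457/4,.045))
im,K,V=load('w8'); print('w8 hole',onz(K,V,21.6,71,.045))
im,K,V=load('w9'); print('w9 pred',proj(K,V,[.541,-.2358,.045]),proj(K,V,[.541,-.2328,.045]))
for l in([167,161],[314,160],[315,224]): print(onz(K,V,*l,.045))
crop('w9','c17',230,150,330,240,7)
E
```

```text
side hole [ 0.54265903 -0.2387365   0.045     ]
side socket bottom ctr [ 0.54024772 -0.25380614  0.142     ]
small wrench/hole side [ 0.54346276 -0.33815971  0.045     ]
w8 hole [ 0.54091877 -0.23340309  0.045     ]
w9 pred [282.13139634 194.38876653] [284.61492585 194.2424625 ]
[ 0.49294264 -0.36772663  0.045     ]
[ 0.50218515 -0.19634697  0.045     ]
[ 0.58115411 -0.19720484  0.045     ]
```

View pics/c17.png

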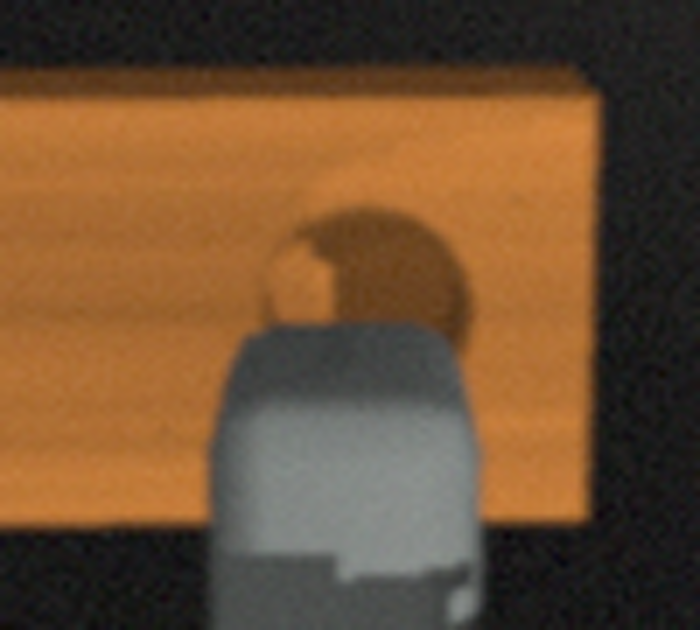

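Request:
servo_tool --commands '[[[0.2,2.5,0],[0,0,0]],[[0.2,5,0],[0,0,0]],[[0.2,7.4,0],[0,0,0]],[[0.2,7.4,0],[0,0,0]],[[0.2,7.4,0],[0,0,0]],[[0.2,7.4,0],[0,0,0]],[[0.2,7.4,0],[0,0,0]],[[0.2,7.4,0],[0,0,0]]]'

```text
time_s: 45.52
tcp_pos: [0.5388, -0.2336, 0.3379]
ee_rot: [[0.058, 0.001, -0.998], [0.998, -0.001, 0.058], [-0.001, -1.0, -0.001]]
contact_force: [0.3, -0.1, -3.0]
finger_gap: 0.0178
```

```bash
python3 - <<'E'
from h import *
brief();delta([.5372,-.2350,.2865],86.6)
E
```

```text
t 45.52 tcp [ 0.5388 -0.2336  0.3379] yaw 86.68 down [ 0.0011 -0.0014 -1.    ] F [ 0.28 -0.06 -3.03] M [0.017 0.011 0.023] gap 0.0178 j6 -2.052 e6 0.003
shift cm [-0.15  5.14  0.15] rot deg [ 0.07  0.08 -0.08] t 45.5167
```

Request:
servo_tool --commands '[[[-0.13,0,0.2],[0,0,0]],[[-0.13,0.8,0.2],[0,0,0]],[[-0.13,1.6,0.2],[0,0,0]],[[-0.13,2.2,0.2],[0,0,0]],[[-0.13,2.8,0.2],[0,0,0]],[[-0.13,3.4,0.2],[0,0,0]],[[-0.13,3.6,0.2],[0,0,0]],[[-0.13,3.6,0.2],[0,0,0]]]'

```text
time_s: 46.18
tcp_pos: [0.5363, -0.2349, 0.2993]
ee_rot: [[0.058, -0.002, -0.998], [0.998, 0.001, 0.058], [0.0, -1.0, 0.002]]
contact_force: [0.7, -0.3, -3.6]
finger_gap: 0.0174
```

```bash
python3 - <<'E'
from h import *
brief();delta([.5370,-.2350,.2865],86.6)
E
```

```text
t 46.18 tcp [ 0.5363 -0.2349  0.2993] yaw 86.66 down [-2.4e-03  6.0e-04 -1.0e+00] F [ 0.66 -0.31 -3.63] M [-0.064 -0.125  0.003] gap 0.0174 j6 -2.056 e6 -0.001
shift cm [-0.    1.28 -0.08] rot deg [-0.14  0.06  0.03] t 46.1833
```

Request:
servo_tool --commands '[[[0,0.3,-0.06],[0,0,0]],[[0,0.6,-0.06],[0,0,0]],[[0,0.9,-0.06],[0,0,0]],[[0,1.1,-0.06],[0,0,0]],[[0,1.2,-0.06],[0,0,0]],[[0,1.3,-0.06],[0,0,0]],[[0,1.35,-0.06],[0,0,0]],[[0,1.35,-0.06],[0,0,0]]]'

```text
time_s: 46.85
tcp_pos: [0.5368, -0.2349, 0.2866]
ee_rot: [[0.058, -0.002, -0.998], [0.998, 0.0, 0.058], [0.0, -1.0, 0.002]]
contact_force: [0.8, 0.7, -3.1]
finger_gap: 0.0174
```

```bash
python3 - <<'E'
from h import *
brief()
E
```

```text
t 46.85 tcp [ 0.5368 -0.2349  0.2866] yaw 86.66 down [-1.7e-03  2.0e-04 -1.0e+00] F [ 0.78  0.71 -3.12] M [0.014 0.001 0.011] gap 0.0174 j6 -2.055 e6 -0.0
```

Request:
servo_tool --commands '[[[0,0.05,0],[0,0,0]],[[0,0.1,0],[0,0,0]],[[0,0.15,0],[0,0,0]],[[0,0.18,0],[0,0,0]],[[0,0.18,0],[0,0,0]],[[0,0.18,0],[0,0,0]],[[0,0.18,0],[0,0,0]],[[0,0.18,0],[0,0,0]]]'

```text
time_s: 47.52
tcp_pos: [0.5368, -0.2349, 0.2848]
ee_rot: [[0.058, -0.002, -0.998], [0.998, 0.0, 0.058], [0.0, -1.0, 0.002]]
contact_force: [0.5, 0.6, -2.3]
finger_gap: 0.0179
```

```bash
python3 - <<'E'
from h import *
brief()
E
```

```text
t 47.52 tcp [ 0.5368 -0.2349  0.2848] yaw 86.66 down [-1.7e-03  2.0e-04 -1.0e+00] F [ 0.48  0.63 -2.29] M [ 0.073  0.015 -0.01 ] gap 0.0179 j6 -2.055 e6 -0.0
```

Near the floor; open the fingers.

Request:
servo_tool --commands '[[[0,0.04,0],[0,0,0]],[[0,0.04,0],[0,0,0]],[[0,0.04,0],[0,0,0]],[[0,0.04,0],[0,0,0]],[[0,0.04,0],[0,0,0]],[[0,0.04,0],[0,0,0]],[[0,0.04,0],[0,0,0]],[[0,0.04,0],[0,0,0]]]' --hand 80

```text
time_s: 48.18
tcp_pos: [0.5368, -0.2349, 0.2845]
ee_rot: [[0.058, -0.002, -0.998], [0.998, 0.0, 0.058], [0.0, -1.0, 0.002]]
contact_force: [0.2, 0.5, -0.5]
finger_gap: 0.0663
```

```bash
python3 - <<'E'
from h import *
brief();snap('wrist','w10');brief()
E
```

```text
t 48.18 tcp [ 0.5368 -0.2349  0.2845] yaw 86.66 down [-1.6e-03  1.0e-04 -1.0e+00] F [ 0.25  0.51 -0.47] M [-0.038 -0.014  0.036] gap 0.0663 j6 -2.055 e6 -0.0
t 48.23 tcp [ 0.5368 -0.2349  0.2845] yaw 86.66 down [-1.6e-03  2.0e-04 -1.0e+00] F [ 0.09 -0.11  0.01] M [-0.019  0.006 -0.002] gap 0.0703 j6 -2.055 e6 -0.0
```

View pics/w10.png

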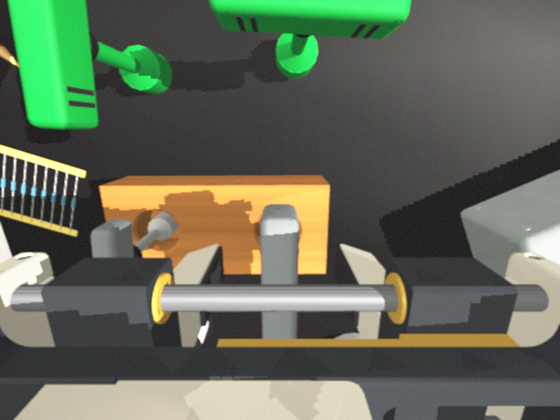

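Handle stands free between the open fingers. Lift straight up and look.

Request:
servo_tool --commands '[[[0,-2,0],[0,0,0]],[[0,-5,0],[0,0,0]],[[0,-9,0],[0,0,0]],[[0,-12,-2],[0,0,0]],[[0,-12,-5],[0,0,0]],[[0,-12,-5],[0,0,0]],[[0,-12,-5],[0,0,0]],[[0,-12,-5],[0,0,0]]]'

```text
time_s: 48.9
tcp_pos: [0.5866, -0.2377, 0.4034]
ee_rot: [[0.058, -0.004, -0.998], [0.998, 0.001, 0.058], [0.001, -1.0, 0.004]]
contact_force: [-0.5, 0.3, -0.3]
finger_gap: 0.0734
```

```bash
python3 - <<'E'
from h import *
brief();snap('wrist','w11');snap('side','s11');snap('scene','n11')
crop('s11','c18',220,150,420,350,3);crop('n11','c19',140,195,360,310,3.6)
E
```

```text
t 48.9 tcp [ 0.5866 -0.2377  0.4034] yaw 86.67 down [-0.0038  0.0011 -1.    ] F [-0.46  0.25 -0.31] M [ 0.008 -0.     0.011] gap 0.0734 j6 -2.018 e6 0.006
```

View pics/w11.png

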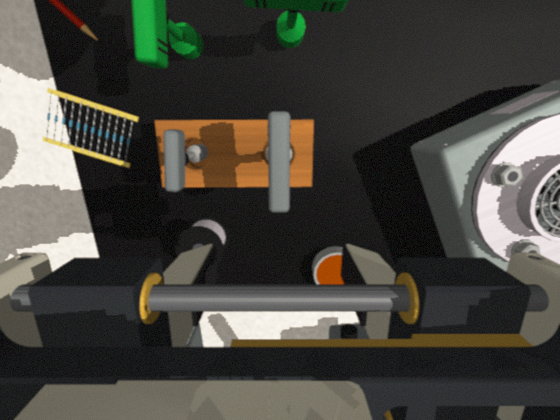

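View pics/c18.png

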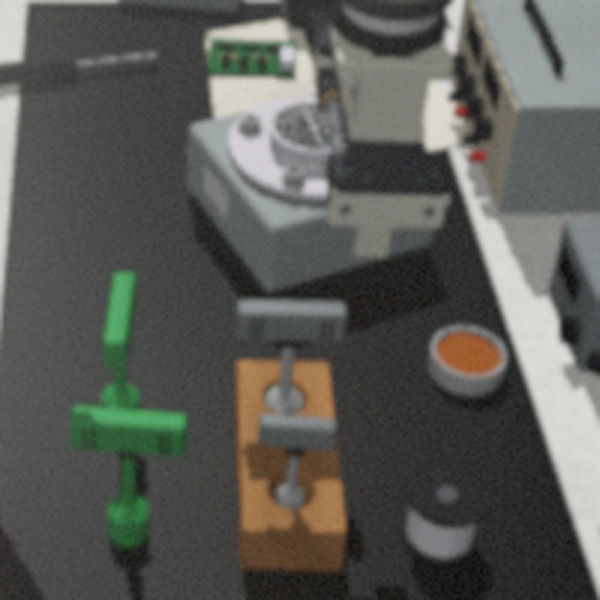

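View pics/n11.png

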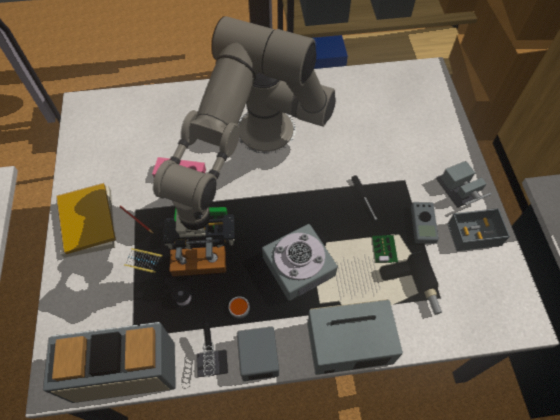

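The large wrench stands upright in its hole: in the side crop its handle is at (291,320), the same place as before. Everything else is unmoved and the gripper is clear, so I'm handing in.

```bash
python3 -c "
from h import *
print(arm.hand_in());brief()"
```

```text
the job is handed in; nothing more can be done
None
the job is handed in; nothing more can be done
```

All four flange screws are tightened to their stops in two crosswise passes, and the larger wrench is back upright in its hole. The job was handed in at about 49 s of the 72 s allowed.

- **First pass:** I took the screws in opposite pairs, turning each about half of what was left. The camera put the turns at roughly 36 to 42°.
- **Second pass:** In the same order, each screw ran freely at about 0.15 N m. All four met the stop at nearly the same wrench angle, and I stopped there at 0.46 to 0.47 N m, within the 0.3 to 0.6 N m range for tight.
- **Screw angles:** A wrist picture after the last screw gave hexagon angles of about 50 to 52° for all four, against about 50° expected for fully home. Looser edge fits of the same picture spread up to 56°.
- **Forces:** Side forces at the screws stayed under about 4 N and the pressing force under about 7 N, as read at the end of each move.
- **Not as planned:** The wrench tilted slightly in the grip (about 1.5°, estimated) early in the second pass. I made up for it by shifting the tool. It caused mild binding on the first screw, with up to about 8 N of upward pull there and about 6 N on two of the others.
- **Final pictures:** The large wrench stands upright where it was, the small wrench and the bystanders in view look unmoved, and the gripper is clear of everything.

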